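Hold the hardness gauge on the marked clay tile

ROBOT

A 7-joint arm with a two-finger parallel gripper is mounted at the origin on the work surface. World frame = base frame: x ahead of the robot, y to its left, z up, the work surface at z = 0. Lengths are in m, angles in rad, forces in N, time in s.
With the tool pointing down it reaches from about 0.4 to 0.85 m from the base axis. Payload 4.5 kg.
Tool frame: the origin (TCP) lies on the front face of the gripper's body, between the roots of the fingers; the fingertips stand env.tip_reach ahead of it and the grasp point (between the pads) lies 54 mm ahead of it (env.tip_reach is the distance from the TCP to the fingertips, in m); z points along the fingers, y is the direction in which the jaws open and shut (so a half turn about z gives the same grasp; the last joint's range is limited). The gripper opens to 85 mm and grips with 20 to 120 N. Pads are 22 mm wide; open, the fingers measure 114 mm over their backs; the gripper's body (76 mm by 85 mm) begins 54 mm behind the grasp point. The pads swing forward as they close: fully open they stand 13 mm farther back than shut.
Start: joints at [1.245, 0.689, -0.195, 1.565, 0.157, 0.902, -0.215], TCP at [0.22, -0.585, 0.304] pointing down, gripper open.
Joint ranges: [-3.01, 3.01], [-0.46, 2.08], [-1.47, 1.51], [0.13, 2.56], [-1, 4.14], [0.04, 2.09], [-2.66, 2.66]. Speed limits (rad/s): [2.57, 2.57, 3.14, 3.14, 3.14, 3.14, 3.14].

INTERFACE

Orientations are given as a unit quaternion [x, y, z, w].
In Python, from workcell import env gives the robot as it stands. The module is installed in compiled form; this text tells all that it offers.
- The arm moves only by the shell command python3 -m crank 'ROWS' [FORCE]. ROWS is JSON, one flat list of numbers, 7 for each row, row after row: the shift along the tool's x, y, z each as a share of 750 mm, from -1 to 1, then the turn, a rotation vector about the tool's x, y, z each as a share of 0.1 rad, from -1 to 1, then the finger opening in mm, from 0 to 85.4. A call has 1 to 12 rows; each row shifts and turns the commanded pose from where the row before left it, along the tool's axes as they then stand; what a row does not reach is not made up. A row lasts 1/8 s, in which the tool goes at most 62.5 mm and 10.7 degrees, less where a joint would pass 70% of its speed; a pose out of reach is approached as far as the arm can. A call with a number of a shift or a turn outside -1 to 1 is refused whole. A call with a gripper value outside its range is refused whole. The fingers move at their own pace and stop on an object; FORCE is the grip in N (left out, the last holds). Time passes only in rows, so rows that do not move let the fingers close. It gives the time, the measured TCP pose, the force and the opening at its end, in the units of the state.
- env.state(): the state, without advancing time (a new reading comes with each control period).
- env.get_image(name): name is "scene" or "top"; returns a dict with "image" (420x560x3 uint8, red, green, blue), "fx", "fy", "cx", "cy" (pixels), "xyz" and "rotation" of the camera in the world. Camera axes: x right, y down, z forward; pixel columns grow to the right and rows downward; lengths in m; the calibration is good to about 2 mm. A picture is of the moment at which its call begins. There is no depth.
- env.job_done(): hands the job in, once; it reports no verdict.
The state is a dict: "time_s": time; "q": joint angles; "dq": joint speeds; "tau": joint torques, N m; "tool_pos": TCP position; "eef_rot": TCP orientation; "wrist_force": force on the tool from outside, world axes, zero at the start; "wrist_torque": the same for the moment, N m; "width": finger opening in m.
Only numpy, scipy, OpenCV 4.12 (cv2) and the standard library are available. Lean on these libraries where they do the work, as an engineer would, in place of code of your own. Each camera call takes 0.05 s, during which the arm holds its last target.

TASK

Slide the sled with the clay test tile along its rail towards the end stop until the spring catch holds it. Then take the square-bodied hardness gauge out of its wooden block and hold its tip in the ring marked on the tile, square to the sloping face, pressing lightly so that the spring plunger is about half way in. Finish while still gripping the gauge and holding it there; do not press the plunger to its end, and leave everything else on the bench where it is.

Things in the scene. Friction and masses are not known exactly. Their poses are not given: they have to be found in the camera images.
- rail: Steel rail fixed on a grey base plate 90 x 300 mm. Origin: centre of the plate's underside, on the bench; z up, y along the rail to the dark end stop (52 mm high, face at y = +128 mm). The rail is 50 mm wide over its top at z = 32 mm and 280 mm long. The sled is home when its origin is at y = +52 mm in this frame, 1 mm off the stop.
- sled: Aluminium sled, 74 x 150 (y) mm, 0.5 kg, captive on the rail (1 mm play). Origin: centre of the underside of its 10 mm plate, on the rail's top; y to the stop, z up. Square wooden handle post 18 x 18 mm at x = 0, y = -55 mm, z = 10 to 72 mm. Starts 60-100 mm short of home; the catch resists from 37 mm before home (peak about 14 N at 28 mm), its rollers drop in 4 mm before home.
- tile: Clay tile 66 (x) x 64 (y) x 10 mm on the sled, sloping 0.35 rad (20 deg) down to the sled's -x side. Origin: centre of its face = centre of the dark ring (15 mm across) that marks the spot; z = outward normal. In the sled's frame the origin is at (-2.4, 37.5, 34) mm; the tile's top edge is at z = 46 mm. The small cross near a corner is not the spot.
- catch_far (a joint): Spring roller of the catch on the +x side of the rail: 0 = fully out (free, or dropped into the sled's notch when home), about 0.003 m while the sled's wall presses it in.
- catch_near (a joint): The same on the -x side of the rail.
- stand: Fixed wooden block, 70 x 70 x 45 mm high, with a 22 mm hole in its top in which the gauge stands. Origin: centre of its underside; z up. A like block nearby holds a needle tool; the two may be in either place.
- gauge: Hardness gauge, 0.12 kg: square grey housing 26 x 26 x 84 mm tall. Origin: centre of the housing's underside, which stands on the block's top 45 mm above the bench; z up its axis, x, y square to its flats. Below: steel nose 18 mm across, 24 mm long, then the 8 mm plunger, its tip 38 mm below the origin when out, down the block's hole. Lift it 45 mm straight up to clear the block.
- gauge_tip (a point): The very end of the plunger, on the gauge's axis; it moves with the plunger.
- needle: Needle tool with a round dark wooden handle, 92 mm tall, 26 mm across at its foot, standing in the other wooden block. Leave alone.
- cup: Small buff cup, 52 mm across, 45 mm high. Leave alone.
- rib: Flat wooden rib, 60 x 100 x 7 mm. Leave alone.
- bowl: Buff bowl, 150 mm across, 60 mm high. Leave alone.
- flask: Dark drinking flask, 66 mm across, 190 mm tall. Leave alone.
- brush: Brush lying on the bench. Leave alone.
- plunger (a joint): Travel of the gauge's spring plunger (round tip, 8 mm across): 0 = fully out, 0.010 m = pushed in to its end. Spring: 0.4 N to start it, then 0.4 N per mm (about 2.4 N half way in).
Not all that is in view belongs to the job. Leave any red look-alike of the gauge alone.

How it is judged:
By the outcome, as a careful person would: the job done as asked, in the order asked, and still so for the second after the job is handed in, while the arm keeps its last pose, push and grip.
It also fails if it takes over 51 s, if anything falls off the work surface, if the arm or the gripper's body presses on something with over 40 N, if the wrist force passes 120 N, or if a joint passes its speed limit or range.

## Working session

There is one attempt and no reset: what is moved stays moved. The work goes in short steps, Python scripts to look and compute and a shell command to move; the robot and the scene stay as the last step left them, time stands still between calls to the robot, and variables do not carry over. Pictures are saved under pics/ and viewed, and the job is handed in when it is done.

```bash
mkdir -p pics; ls; python3 - <<'E'
from workcell import env
import cv2
s=env.state(); print({k:(v if not hasattr(v,'tolist') else v.tolist()) for k,v in s.items()}, env.tip_reach)
for n in("scene","top"):
    d=env.get_image(n); cv2.imwrite(f"pics/{n}0.png",d["image"][:,:,::-1]); print(n,d["fx"],d["fy"],d["cx"],d["cy"],d["xyz"],d["rotation"])
E
```

```text
pics
{'time_s': 0.0, 'q': [1.2447723844327216, 0.6900216350410268, -0.19454019034980685, 1.5663701625957516, 0.15731670571162243, 0.9024743080124947, -0.21513003759065838], 'dq': [-6.192433961957224e-05, -8.842960815869558e-05, 0.0003402340232461676, 0.00040203427515635214, 0.00022339498944965776, 0.0001326407906237248, -0.0003590020640371741], 'tau': [-0.0008823602729535196, -53.9619505405426, -1.2664325907826424, -15.854446291923523, 0.00923230400076136, 0.009388923353981227, 1.9756264464376727e-05], 'tool_pos': [0.2198559943434203, -0.5844960547575506, 0.30305412066834875], 'eef_rot': [0.9838511251095441, 0.17898626204011783, -0.00022994720560581543, -0.0009103548061498657], 'wrist_force': [0.5271094415676812, -0.8298293888140114, 0.577267384211814], 'wrist_torque': [-0.04045053353853433, -0.023022885280683057, 0.03756657875971245], 'width': 0.08519951890379311} 0.0726
scene 520.7672842980355 520.7672842980355 276.5235323282883 212.43630754177394 [ 1.35257718 -0.24064434  0.92629991] [ 0.73122155  0.55948422 -0.23459641 -0.31186051]
top 408.6917408422454 408.6917408422454 285.3485698414705 207.61531483194702 [0.33395253 0.01045605 1.21138885] [-0.70465365  0.7057601  -0.04799911  0.05533533]
```

View pics/scene0.png

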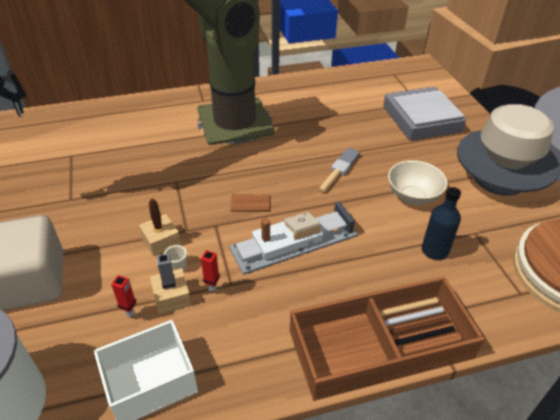

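View pics/top0.png

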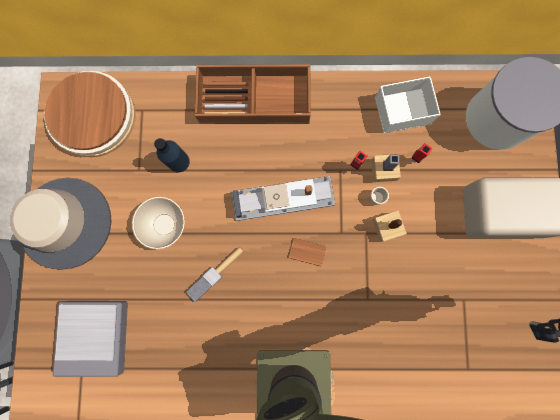

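The top view shows the rail at about (283,198), the stop at the left, the gauge's block at (388,166), the needle's block at (391,226) and the red look-alikes at (359,159) and (422,153). I'll zoom in to measure them.

```bash
cat > h.py <<'E'
import numpy as np, cv2
from scipy.spatial.transform import Rotation as R
from workcell import env
def cam(n):
    d=env.get_image(n); return d
def ray(d,u,v):
    r=R.from_quat(d["rotation"]).as_matrix()@np.array([(u-d["cx"])/d["fx"],(v-d["cy"])/d["fy"],1.]); return np.array(d["xyz"]),r/np.linalg.norm(r)
def plane(d,u,v,z):
    o,r=ray(d,u,v); return o+r*(z-o[2])/r[2]
def proj(d,p):
    c=R.from_quat(d["rotation"]).as_matrix().T@(np.array(p)-np.array(d["xyz"])); return np.array([d["fx"]*c[0]/c[2]+d["cx"],d["fy"]*c[1]/c[2]+d["cy"]])
def two(d1,p1,d2,p2):
    o1,r1=ray(d1,*p1);o2,r2=ray(d2,*p2)
    t=np.linalg.lstsq(np.array([r1,-r2]).T,o2-o1,rcond=None)[0]
    a=o1+t[0]*r1;b=o2+t[1]*r2
    return (a+b)/2,np.linalg.norm(a-b)
def crop(img,x0,y0,x1,y1,s,fn):
    c=cv2.resize(img[y0:y1,x0:x1,::-1],None,fx=s,fy=s,interpolation=cv2.INTER_CUBIC)
    for x in range(x0-x0%10+10,x1,10): cv2.putText(c,str(x),((x-x0)*s,8),0,.3,(0,0,0),1); cv2.line(c,((x-x0)*s,10),((x-x0)*s,14),(0,0,0),1)
    for y in range(y0-y0%10+10,y1,10): cv2.putText(c,str(y),(0,(y-y0)*s+4),0,.3,(0,0,0),1)
    cv2.imwrite(fn,c)
E
python3 - <<'E'
from h import *
d=cam("top"); crop(d["image"],225,170,345,225,6,"pics/t_rail.png"); crop(d["image"],345,135,440,245,5,"pics/t_g.png")
d=cam("scene"); crop(d["image"],225,195,365,275,5,"pics/s_rail.png"); crop(d["image"],105,190,230,320,5,"pics/s_g.png")
E
```

```text
(no output)
```

View pics/t_rail.png

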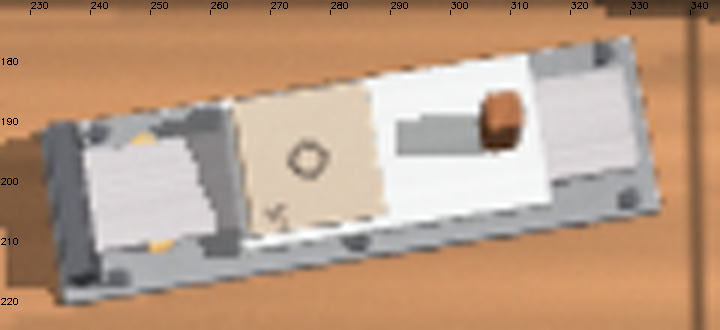

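View pics/t_g.png

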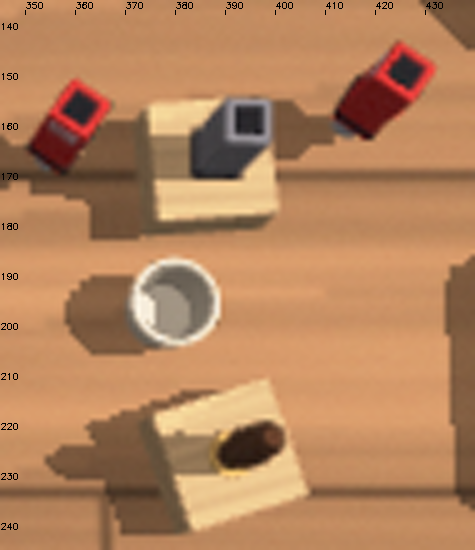

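View pics/s_rail.png

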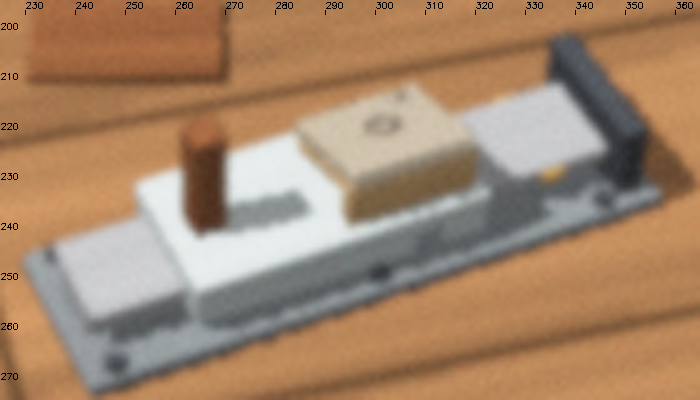

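View pics/s_g.png

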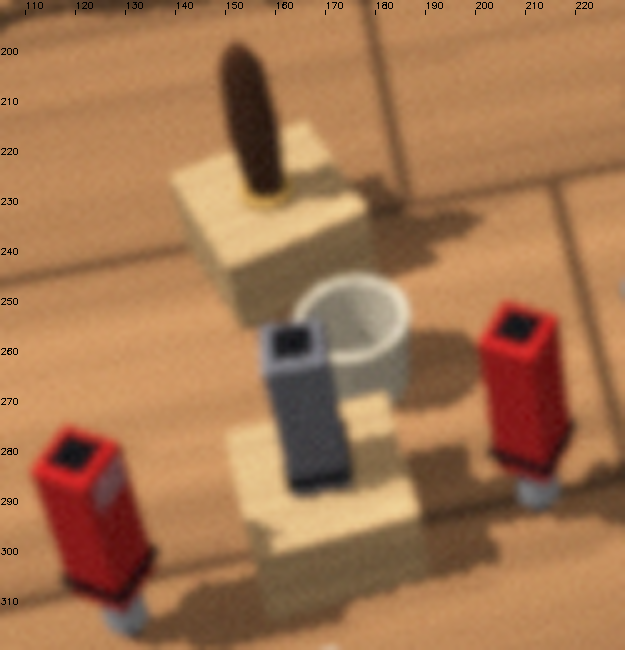

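```bash
python3 - <<'E'
from h import *
d=cam("top"); s=cam("scene")
P=lambda x,y,z:(plane(d,225+x/6,170+y/6,z)*1e3).round(1)
S=lambda x,y,z:(plane(s,225+x/5,195+y/5,z)*1e3).round(1)
print("plate corners top", P(65,303,.006),P(660,212,.006),P(630,38,.006))
print("plate corners scene", S(95,393,.006),S(25,258,.006),S(660,192,.006))
print("sled z42", P(222,103,.042),P(527,55,.042),P(245,250,.042),P(552,205,.042))
print("sled scene", S(135,185,.042),S(198,290,.042))
print("ring", P(308,160,.076), S(383,125,.076), two(d,(225+308/6,170+160/6),s,(225+383/5,195+125/5)))
print("post", P(503,107,.104), S(204,130,.104))
G=lambda x,y,z:(plane(d,345+x/5,135+y/5,z)*1e3).round(1)
GS=lambda x,y,z:(plane(s,105+x/5,190+y/5,z)*1e3).round(1)
print("gauge top", [G(*p,.129) for p in((228,98),(270,98),(270,142),(227,142))])
print("gauge top scene", [GS(*p,.129) for p in((262,325),(320,318),(328,365),(272,377))])
print("stand", [G(*p,.045) for p in((148,107),(268,98),(278,210),(157,220))])
print("stand scene", [GS(*p,.045) for p in((228,435),(387,393),(422,515),(277,552))])
print("needle", G(273,435,.137),GS(237,50,.137))
print("cup", G(175,302,.045),GS(352,317,.045))
print("reds", G(82,105,.1),G(408,68,.1),GS(518,328,.1),GS(75,455,.1))
E
```

```text
plate corners top [473.2 170.1   6. ] [ 518.1 -125.1    6. ] [ 606.5 -111.6    6. ]
plate corners scene [ 609.9 -108.2    6. ] [ 520.9 -122.2    6. ] [558.5 186.    6. ]
sled z42 [566.7  90.6  42. ] [590.  -57.8  42. ] [494.5  79.   42. ] [516.1 -69.   42. ]
sled scene [521.5 -67.6  42. ] [592.7 -55.3  42. ]
ring [532.5  47.6  76. ] [545.6  45.5  76. ] (array([0.53468525, 0.04863266, 0.06458301]), np.float64(0.0013665253439329823))
post [552.1 -42.9 104. ] [554.6 -42.1 104. ]
gauge top [array([ 638.6, -264.9,  129. ]), array([ 638.5, -287.7,  129. ]), array([ 613.9, -286.7,  129. ]), array([ 614. , -263.5,  129. ])]
gauge top scene [array([ 616.5, -284.7,  129. ]), array([ 618.8, -261.6,  129. ]), array([ 644.6, -261.5,  129. ]), array([ 645.1, -283.7,  129. ])]
stand [array([ 657. , -239.3,   45. ]), array([ 662.2, -309.7,   45. ]), array([ 595. , -312.8,   45. ]), array([ 589.3, -242.3,   45. ])]
stand scene [array([ 598.4, -310.1,   45. ]), array([ 592.8, -240.8,   45. ]), array([ 662.6, -235.8,   45. ]), array([ 665.9, -296.5,   45. ])]
needle [ 453.2 -279.6  137. ] [ 457.2 -277.9  137. ]
cup [ 540.8 -251.1   45. ] [ 544.6 -249.8   45. ]
reds [ 643.  -190.8  100. ] [ 663.7 -373.4  100. ] [ 619.2 -182.8  100. ] [ 639.9 -365.8  100. ]
```

```bash
cat >> h.py <<'E'
def go(pos,quatmat):
    "print delta in tool axes (shares), with rotation taken first, then translation in the new axes"
    s=env.state(); A=R.from_quat(s["eef_rot"]); B=R.from_matrix(quatmat)
    rv=(A.inv()*B).as_rotvec(); dp=B.as_matrix().T@(np.array(pos)-s["tool_pos"]); dA=A.as_matrix().T@(np.array(pos)-s["tool_pos"])
    print("t",round(s["time_s"],2),"pos",(s["tool_pos"]*1 if hasattr(s["tool_pos"],'shape') else np.array(s["tool_pos"])).round(4),"w",round(s["width"],4),"F",np.array(s["wrist_force"]).round(2),"T",np.array(s["wrist_torque"]).round(2))
    print("rot shares",(rv/.1).round(3),"shift shares after rot",(dp/.75).round(4),"mm",(dp*1e3).round(1),"| shift shares in present axes",(dA/.75).round(4))
def down(yaw,tilt=0):
    x=np.array([np.cos(yaw),np.sin(yaw),0]);z=np.array([0,0,-1.]);y=np.cross(z,x)
    return np.array([x,y,z]).T@R.from_euler('y',tilt).as_matrix()
E
python3 -c "
from h import *
go([.5533,-.0425,.25],down(.152))"
python3 -m crank '[0,0,0,0,0,0.69,55, 0,0,0,0,0,0.69,55, 0,0,0,0,0,0.69,55]' 30
python3 -c "
from h import *
go([.5533,-.0425,.25],down(.152))"
```

```text
t 0.3 pos [ 0.22   -0.5848  0.3036] w 0.0852 F [ 0.02 -0.28 -0.07] T [ 0.01 -0.   -0.04]
rot shares [-5.000e-03  1.000e-03  2.078e+00] shift shares after rot [ 0.5488 -0.6475  0.0715] mm [ 411.6 -485.6   53.6] | shift shares in present axes [ 0.6706 -0.5203  0.0718]
time_s: 0.68
tool_pos: [0.2201, -0.5849, 0.3038]
eef_rot: [0.997, 0.075, -0.0, -0.0]
wrist_force: [0.3, 0.2, 0.1]
width: 0.0552
t 0.68 pos [ 0.2201 -0.5849  0.3038] w 0.0552 F [0.31 0.2  0.13] T [-0.   -0.05 -0.01]
rot shares [-0.001 -0.    -0.014] shift shares after rot [ 0.5487 -0.6476  0.0718] mm [ 411.5 -485.7   53.8] | shift shares in present axes [ 0.5478 -0.6484  0.0719]
```

```bash

python3 -m crank '[0.0457,-0.054,0.004,0,0,0,55, 0.0457,-0.054,0.004,0,0,0,55, 0.0457,-0.054,0.004,0,0,0,55, 0.0457,-0.054,0.004,0,0,0,55, 0.0457,-0.054,0.004,0,0,0,55, 0.0457,-0.054,0.004,0,0,0,55, 0.0457,-0.054,0.004,0,0,0,55, 0.0457,-0.054,0.004,0,0,0,55, 0.0457,-0.054,0.004,0,0,0,55, 0.0457,-0.054,0.004,0,0,0,55, 0.0457,-0.054,0.004,0,0,0,55, 0.0457,-0.054,0.004,0,0,0,55]'
python3 -m crank '[0,0,0,0,0,0,55]'
python3 -c "
from h import *
go([.5533,-.0425,.139],down(.152))
d=cam('top'); crop(d['image'],225,150,345,225,6,'pics/t1.png')
d=cam('scene'); crop(d['image'],205,150,365,275,5,'pics/s1.png')
"
```

```text
time_s: 2.17
tool_pos: [0.5535, -0.0405, 0.2679]
eef_rot: [0.997, 0.076, 0.0, 0.0]
wrist_force: [0.5, 0.2, -0.5]
width: 0.0548
time_s: 2.3
tool_pos: [0.5548, -0.0361, 0.2677]
eef_rot: [0.997, 0.081, 0.001, -0.002]
wrist_force: [-0.8, 0.3, -0.3]
width: 0.0552
t 2.3 pos [ 0.5548 -0.0361  0.2677] w 0.0552 F [-0.84  0.33 -0.34] T [-0.04  0.04 -0.01]
rot shares [-0.032 -0.029  0.098] shift shares after rot [-0.0033  0.0082  0.1716] mm [ -2.5   6.1 128.7] | shift shares in present axes [-0.0039  0.0087  0.1715]
```

View pics/s1.png

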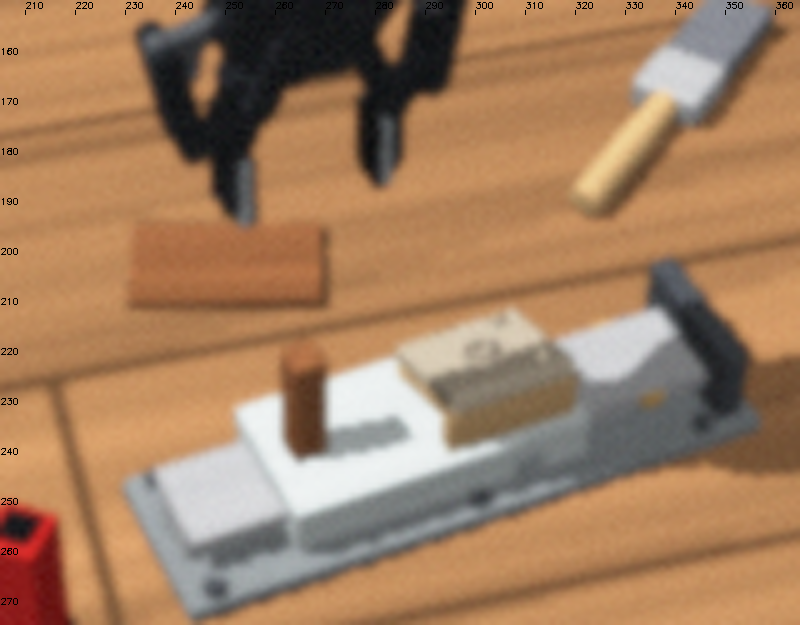

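The fingers are above the post at about (265,190), and the post top is at (266,220). I'll use the fingertips to check the calibration of both cameras.

```bash

python3 -c "
from h import *
s=env.state();T=R.from_quat(s['eef_rot']).as_matrix();p=np.array(s['tool_pos'])
for n in('scene','top'):
  d=env.get_image(n)
  for y in(-.0275,0,.0275):
    print(n,y,proj(d,p+T@[0,y,.068]),proj(d,p+T@[.011,y,.068]),proj(d,p+T@[-.011,y,.068]))
go([.5533,-.0425,.139],down(.152))
"
```

```text
scene -0.0275 [277.202732   184.71142142] [279.33913858 187.8510529 ] [275.09393059 181.61235808]
scene 0 [265.29983627 188.16053812] [267.37379745 191.3464967 ] [263.25287205 185.01605147]
scene 0.0275 [253.21796725 191.66151612] [255.2273487  194.89484759] [251.23493747 188.47058759]
top -0.0275 [299.41865329 182.03566192] [298.72547802 177.82477201] [300.11399388 186.25970571]
top 0 [310.1721067  180.36423073] [309.46241223 176.15727229] [310.8840174  184.58432661]
top 0.0275 [320.91875964 178.69385655] [320.19256697 174.49082545] [321.64721934 182.91000867]
t 2.5 pos [ 0.5519 -0.0437  0.2679] w 0.0551 F [ 1.04 -0.92 -0.55] T [-0.01 -0.    0.01]
rot shares [ 0.011  0.01  -0.014] shift shares after rot [ 0.0021 -0.0013  0.1718] mm [  1.6  -0.9 128.9] | shift shares in present axes [ 0.0022 -0.0015  0.1718]
```

View pics/t1.png

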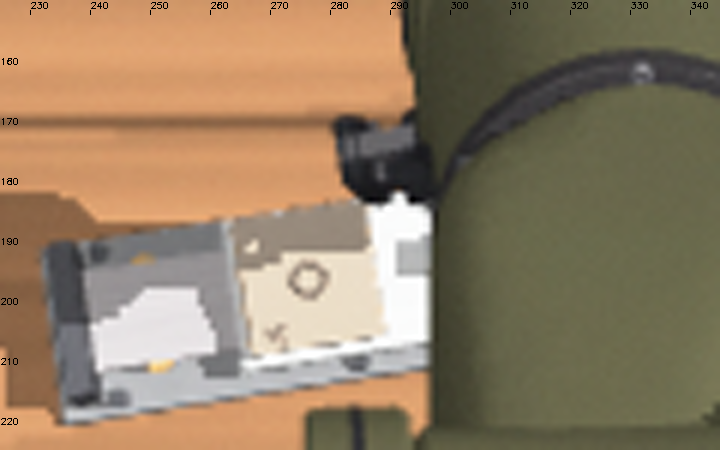

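```bash

python3 -m crank '[0.001,-0.0005,0.04,0,0,0,55, 0.001,-0.0005,0.04,0,0,0,55, 0,0,0.04,0,0,0,55, 0,0,0.03,0,0,0,55, 0,0,0.021,0,0,0,55, 0,0,0,0,0,0,55, 0,0,0,0,0,0,55]'
python3 -c "
from h import *
go([.5533,-.0425,.139],down(.152))
d=cam('scene'); crop(d['image'],205,150,365,275,5,'pics/s2.png')
"
```

```text
time_s: 3.38
tool_pos: [0.5544, -0.0415, 0.1404]
eef_rot: [0.997, 0.076, 0.001, 0.0]
wrist_force: [0.0, 0.8, 0.2]
width: 0.0554
t 3.38 pos [ 0.5544 -0.0415  0.1404] w 0.0554 F [0.03 0.82 0.22] T [0.   0.01 0.05]
rot shares [ 0.005 -0.013  0.002] shift shares after rot [-0.0017  0.0011  0.0019] mm [-1.2  0.8  1.4] | shift shares in present axes [-0.0017  0.0011  0.0019]
```

View pics/s2.png

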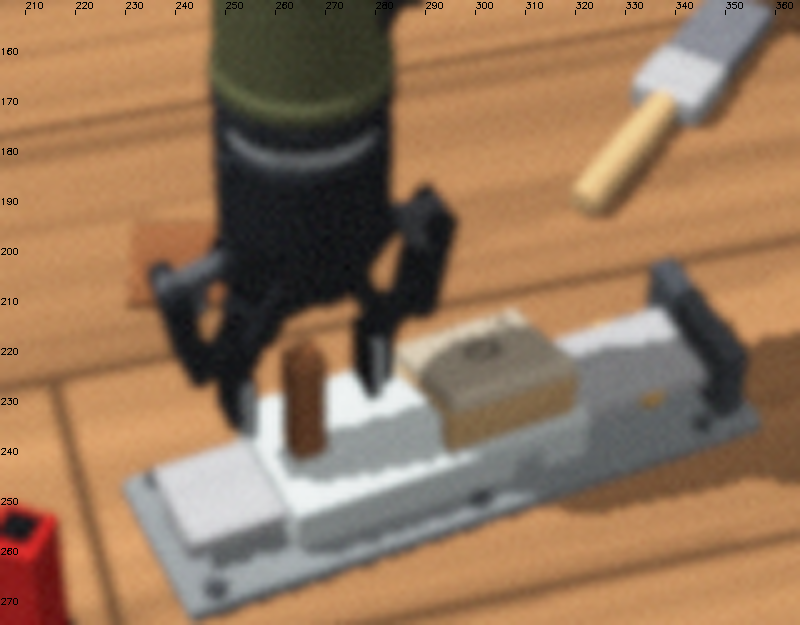

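The post (266,232) sits between the fingertips at (254,235) and (280,228), so I'll close on it.

```bash

python3 -m crank '[0,0,0,0,0,0,10, 0,0,0,0,0,0,10, 0,0,0,0,0,0,10, 0,0,0,0,0,0,10, 0,0,0,0,0,0,10, 0,0,0,0,0,0,10]' 40
python3 -c "
from h import *
go([.5533-.0725*.1514,-.0425+.0725*.9885,.139],down(.152))
"
```

```text
time_s: 4.18
tool_pos: [0.5542, -0.0411, 0.1402]
eef_rot: [0.997, 0.076, 0.0, 0.0]
wrist_force: [-0.6, -0.6, 5.5]
width: 0.0171
t 4.17 pos [ 0.5542 -0.0411  0.1402] w 0.0171 F [-0.63 -0.56  5.53] T [-0.06  0.14  0.1 ]
rot shares [ 0.004 -0.008  0.01 ] shift shares after rot [-0.0015 -0.095   0.0016] mm [ -1.1 -71.3   1.2] | shift shares in present axes [-0.0014 -0.095   0.0016]
```

```bash

python3 -m crank '[0,-0.01,0,0,0,0,10, 0,-0.01,0,0,0,0,10, 0,-0.01,0,0,0,0,10, 0,-0.01,0,0,0,0,10, 0,-0.01,0,0,0,0,10, 0,-0.01,0,0,0,0,10, 0,-0.01,0,0,0,0,10, 0,-0.01,0,0,0,0,10, 0,0,0,0,0,0,10]'
python3 -c "
from h import *
go([.5533-.0725*.1514,-.0425+.0725*.9885,.139],down(.152))
"
python3 -m crank '[0,-0.005,0,0,0,0,10, 0,-0.005,0,0,0,0,10, 0,0,0,0,0,0,10, 0,0,0,0,0,0,10]'
python3 -c "
from h import *
go([.5533-.0725*.1514,-.0425+.0725*.9885,.139],down(.152))
d=cam('top'); crop(d['image'],225,150,345,225,6,'pics/t3.png')
d=cam('scene'); crop(d['image'],205,150,365,275,5,'pics/s3.png')
"
```

```text
time_s: 5.3
tool_pos: [0.5452, 0.0169, 0.1402]
eef_rot: [0.997, 0.076, 0.001, 0.001]
wrist_force: [-0.3, -4.4, 5.9]
width: 0.0171
t 5.3 pos [0.5452 0.0169 0.1402] w 0.0171 F [-0.27 -4.39  5.92] T [-0.49  0.11  0.03]
rot shares [ 0.023 -0.009 -0.006] shift shares after rot [-0.0014 -0.0168  0.0016] mm [ -1.  -12.6   1.2] | shift shares in present axes [-0.0014 -0.0168  0.0016]
time_s: 5.8
tool_pos: [0.5441, 0.0244, 0.1402]
eef_rot: [0.997, 0.076, 0.001, 0.001]
wrist_force: [-0.1, -3.7, 6.3]
width: 0.0173
t 5.8 pos [0.5441 0.0244 0.1402] w 0.0173 F [-0.08 -3.75  6.29] T [-0.53  0.06  0.04]
rot shares [ 0.019 -0.01  -0.006] shift shares after rot [-0.0014 -0.0067  0.0016] mm [-1.  -5.   1.2] | shift shares in present axes [-0.0014 -0.0067  0.0016]
```

View pics/t3.png

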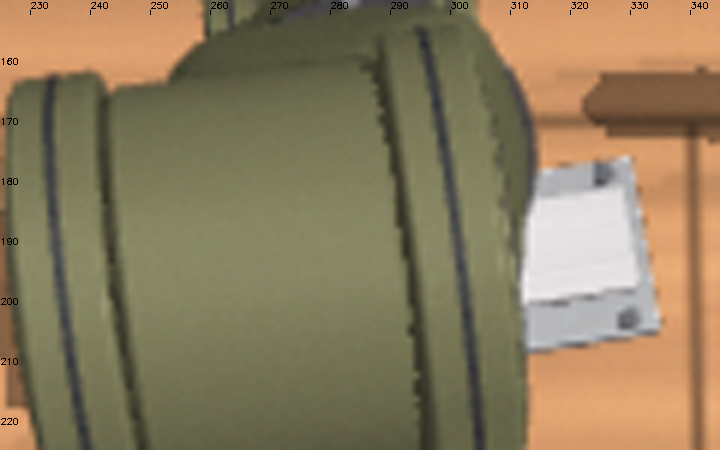

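View pics/s3.png

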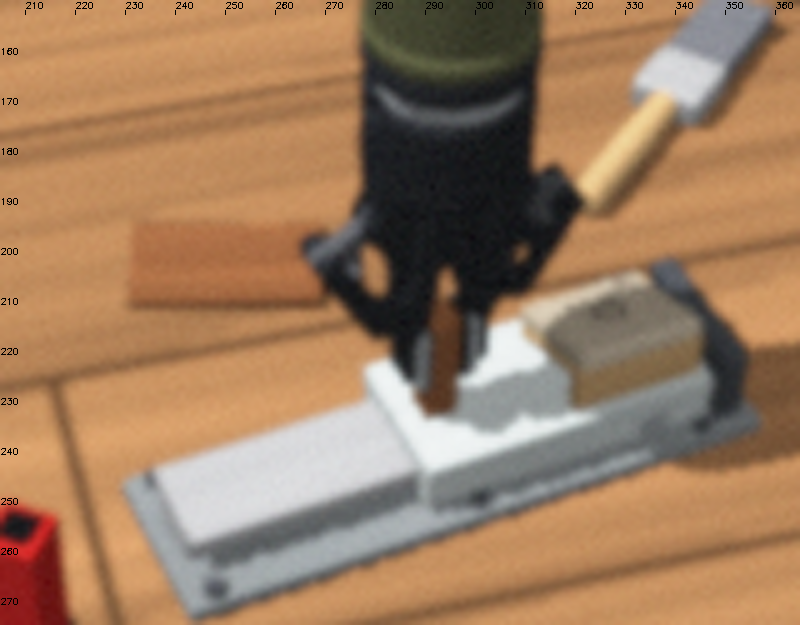

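The sled is a few mm short of the stop. I'll go on in small steps and watch the force.

```bash

python3 -m crank '[0,-0.003,0,0,0,0,10, 0,-0.003,0,0,0,0,10, 0,0,0,0,0,0,10]'
python3 -c "
from h import *
go([.5533-.0725*.1514,-.0425+.0725*.9885,.139],down(.152))
"
python3 -m crank '[0,-0.0015,0,0,0,0,10, 0,0,0,0,0,0,10, 0,0,0,0,0,0,10]'
python3 -c "
from h import *
go([.5533-.0725*.1514,-.0425+.0725*.9885,.139],down(.152))
"
```

```text
time_s: 6.28
tool_pos: [0.5435, 0.0283, 0.1402]
eef_rot: [0.997, 0.075, 0.001, 0.001]
wrist_force: [0.4, -4.3, 5.9]
width: 0.0178
t 6.28 pos [0.5435 0.0283 0.1402] w 0.0178 F [ 0.43 -4.29  5.85] T [-0.66  0.03  0.05]
rot shares [ 0.026 -0.01  -0.011] shift shares after rot [-0.0014 -0.0014  0.0016] mm [-1.1 -1.   1.2] | shift shares in present axes [-0.0014 -0.0014  0.0016]
time_s: 6.65
tool_pos: [0.5434, 0.0291, 0.1402]
eef_rot: [0.997, 0.075, 0.001, 0.001]
wrist_force: [0.7, -5.4, 5.8]
width: 0.0171
t 6.65 pos [0.5434 0.0291 0.1402] w 0.0171 F [ 0.66 -5.42  5.82] T [-0.77  0.06  0.11]
rot shares [ 0.028 -0.012 -0.015] shift shares after rot [-0.0015 -0.0003  0.0016] mm [-1.1 -0.2  1.2] | shift shares in present axes [-0.0015 -0.0003  0.0016]
```

```bash

for i in 1 2; do python3 -m crank '[0,-0.002,0,0,0,0,10, 0,0,0,0,0,0,10, 0,0,0,0,0,0,10]' | grep -E 'pos|force|width'; done
python3 -c "
from h import *
go([.5533-.0725*.1514,-.0425+.0725*.9885,.139],down(.152))
d=cam('scene'); crop(d['image'],285,180,365,255,8,'pics/s4.png')
"
```

```text
tool_pos: [0.5435, 0.0295, 0.1403]
wrist_force: [2.2, -7.3, 5.9]
width: 0.0174
tool_pos: [0.5435, 0.0297, 0.1404]
wrist_force: [1.1, -10.8, 6.5]
width: 0.0176
t 7.4 pos [0.5435 0.0297 0.1404] w 0.0176 F [  1.13 -10.78   6.49] T [-1.55 -0.15  0.21]
rot shares [ 0.058 -0.017 -0.03 ] shift shares after rot [-0.0017  0.0005  0.0019] mm [-1.2  0.4  1.4] | shift shares in present axes [-0.0017  0.0005  0.0019]
```

View pics/s4.png

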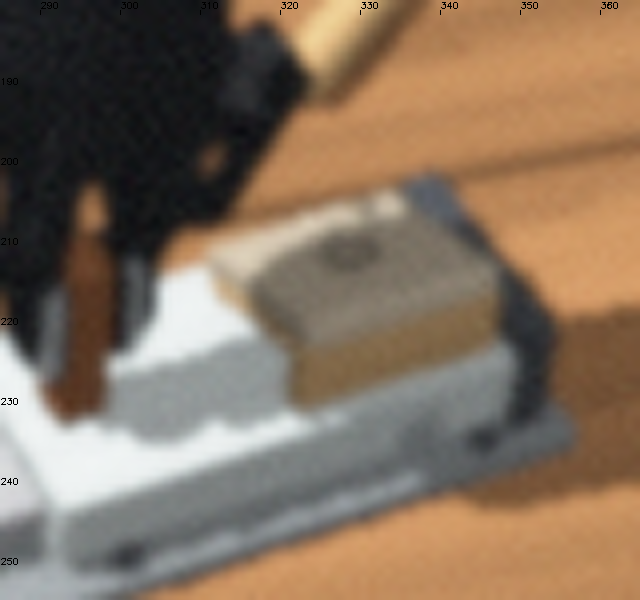

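The sled is against the stop: the push force is rising and it has stopped moving. I'll relax the push, open and lift.

```bash

python3 -m crank '[0,0.002,0,0,0,0,10, 0,0,0,0,0,0,50, 0,0,0,0,0,0,50, 0,0,0,0,0,0,50, 0,0,0,0,0,0,50, 0,0,-0.03,0,0,0,50, 0,0,-0.05,0,0,0,50, 0,0,-0.06,0,0,0,50, 0,0,-0.06,0,0,0,50, 0,0,0,0,0,0,50]'
python3 -c "
from h import *
d=cam('top'); crop(d['image'],345,135,440,245,7,'pics/t5g.png')
d=cam('scene'); crop(d['image'],140,240,215,315,8,'pics/s5g.png'); crop(d['image'],205,180,365,275,5,'pics/s5.png')
go([.63,-.274,.23],down(0))
"
```

```text
time_s: 8.7
tool_pos: [0.5444, 0.0329, 0.293]
eef_rot: [0.997, 0.076, 0.004, -0.0]
wrist_force: [-0.4, 0.6, -0.1]
width: 0.0498
t 8.8 pos [0.5423 0.0328 0.2897] w 0.0499 F [-0.09  0.33  0.45] T [ 0.05 -0.02 -0.02]
rot shares [-0.000e+00 -1.000e-03  1.531e+00] shift shares after rot [0.1169 0.409  0.0795] mm [ 87.7 306.8  59.7] | shift shares in present axes [0.0532 0.4221 0.0795]
```

View pics/s5.png

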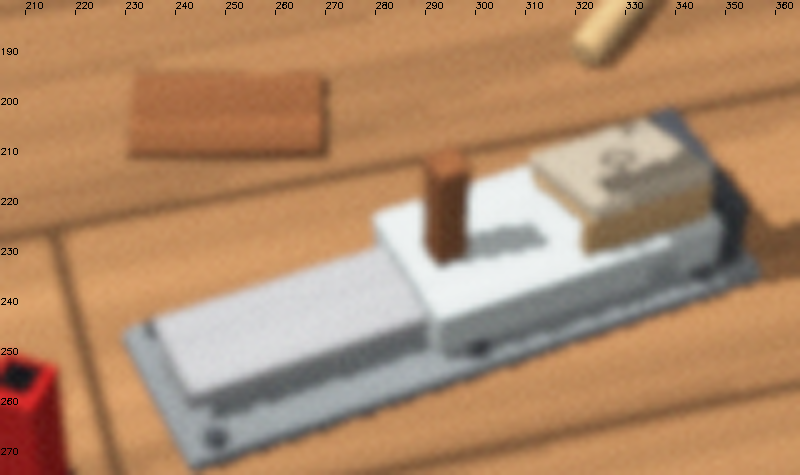

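View pics/t5g.png

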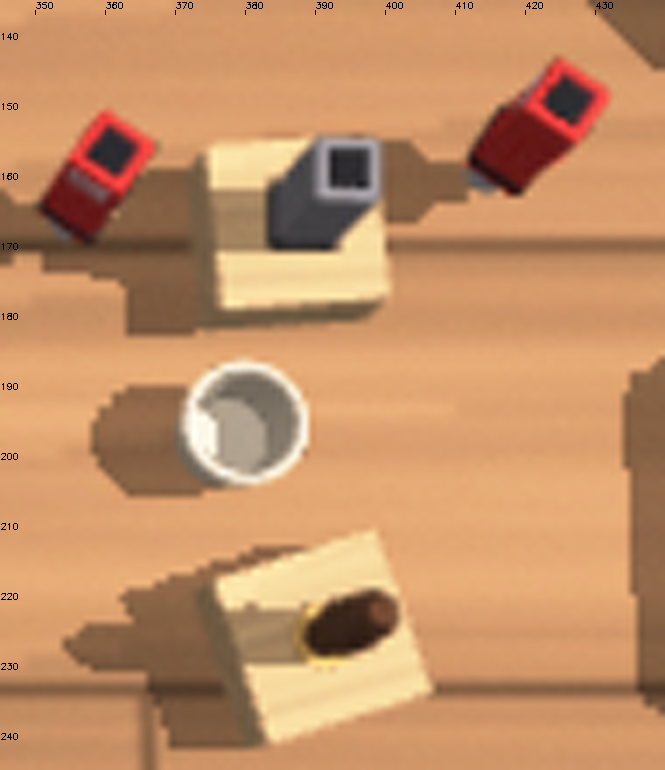

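View pics/s5g.png

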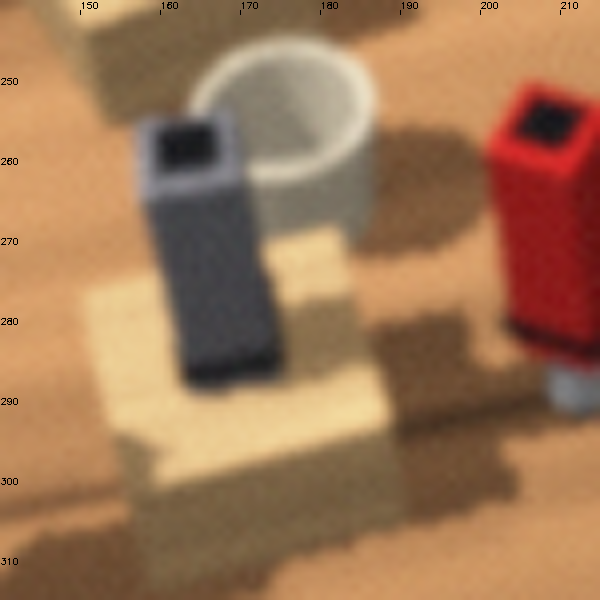

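The sled stays home. The gauge top face centre is at about (394.7,158.9) in the top view and (164,259) in the scene view. I'll compute its pose, the tile ring and home.

```bash
python3 - <<'E'
from h import *
d=cam("top"); s=cam("scene")
def an(P): 
    P=np.array(P); e=np.roll(P,-1,0)-P; return (np.degrees(np.arctan2(e[:,1],e[:,0]))).round(1)
g=[plane(d,345+x/7,135+y/7,.129)[:2] for x,y in((317,137),(380,137),(381,198),(315,198))]
gs=[plane(s,140+x/8,240+y/8,.129)[:2] for x,y in((137,118),(232,108),(248,180),(150,200))]
print(np.mean(g,0),an(g)); print(np.mean(gs,0),an(gs))
b=[plane(d,345+x/7,135+y/7,.045)[:2] for x,y in((269,248),(335,249))]; print("bottom",b,an(b))
b=[plane(s,140+x/8,240+y/8,.045)[:2] for x,y in((190,388),(283,374))]; print("bottom s",b,an(b))
print("ring",plane(s,205+617/5,180+160/5,.066))
print("post",plane(s,205+446/5,180+157/5,.104))
print("sled left corners",plane(s,205+375/5,180+215/5,.042),plane(s,205+435/5,180+320/5,.042))
y=np.array([-.1514,.9885,0]);x=np.array([.9885,.1514,0])
for nm,px in(("reds",((110,150),(523,328))),("r2",((570,100),(75,455)))):
  print(nm,two(d,(345+px[0][0]/7,135+px[0][1]/7),s,(105+px[1][0]/5,190+px[1][1]/5)))
E
```

```text
[ 0.62646427 -0.27573034] [-90.2 178.5  89.8  -4. ]
[ 0.63036659 -0.27302511] [  83.1    2.2  -89.5 -179.4]
bottom [array([ 0.61476015, -0.26364352]), array([ 0.61424215, -0.29105046])] [-91.1  88.9]
bottom s [array([ 0.63683194, -0.28627889]), array([ 0.63855804, -0.26201322])] [ 85.9 -94.1]
ring [0.52685832 0.11848797 0.066     ]
post [0.54137068 0.02801168 0.104     ]
sled left corners [0.50975135 0.00395112 0.042     ] [0.5823627  0.01234445 0.042     ]
reds (array([ 0.63665301, -0.18373067,  0.11964998]), np.float64(0.0031636468874875114))
r2 (array([ 0.65608304, -0.36446852,  0.11949309]), np.float64(0.0032186242688789974))
```

```bash
python3 -m crank '[0,0,0,0,0,0.86,50, 0,0,0,0,0,0.86,50, 0,0,0,0,0,0,50]'
python3 -c "
from h import *
go([.628,-.275,.24],down(-.02))"
```

```text
time_s: 9.28
tool_pos: [0.542, 0.0327, 0.2883]
eef_rot: [1.0, -0.009, -0.001, 0.0]
wrist_force: [0.3, 0.2, -0.1]
width: 0.0498
t 9.28 pos [0.542  0.0327 0.2883] w 0.0498 F [ 0.27  0.24 -0.15] T [-0.02 -0.03  0.02]
rot shares [0.008 0.027 0.019] shift shares after rot [0.1229 0.4079 0.0644] mm [ 92.2 305.9  48.3] | shift shares in present axes [0.1223 0.4081 0.0644]
```

```bash
python3 -m crank '[0.0154,0.051,0.002,0,0,0,50, 0.0154,0.051,0.003,0,0,0,50, 0.0154,0.051,0.009,0,0,0,50, 0.0154,0.051,0.01,0,0,0,50, 0.0154,0.051,0.01,0,0,0,50, 0.0154,0.051,0.01,0,0,0,50, 0.0154,0.051,0.01,0,0,0,50, 0.0154,0.051,0.01,0,0,0,50, 0,0,0,0,0,0,50, 0,0,0,0,0,0,50, 0,0,0,0,0,0,50, 0,0,0,0,0,0,50]'
python3 -c "
from h import *
go([.628,-.275,.149],down(-.02))
d=cam('scene'); crop(d['image'],100,180,240,320,5,'pics/s6.png')"
```

```text
time_s: 10.78
tool_pos: [0.6294, -0.2737, 0.2419]
eef_rot: [1.0, -0.009, 0.0, -0.0]
wrist_force: [1.1, 0.5, -0.1]
width: 0.0501
t 10.78 pos [ 0.6294 -0.2737  0.2419] w 0.0501 F [ 1.09  0.49 -0.07] T [-0.02 -0.01 -0.05]
rot shares [-0.005 -0.003  0.028] shift shares after rot [-0.0018  0.0018  0.1239] mm [-1.4  1.3 92.9] | shift shares in present axes [-0.0018  0.0018  0.1239]
```

View pics/s6.png

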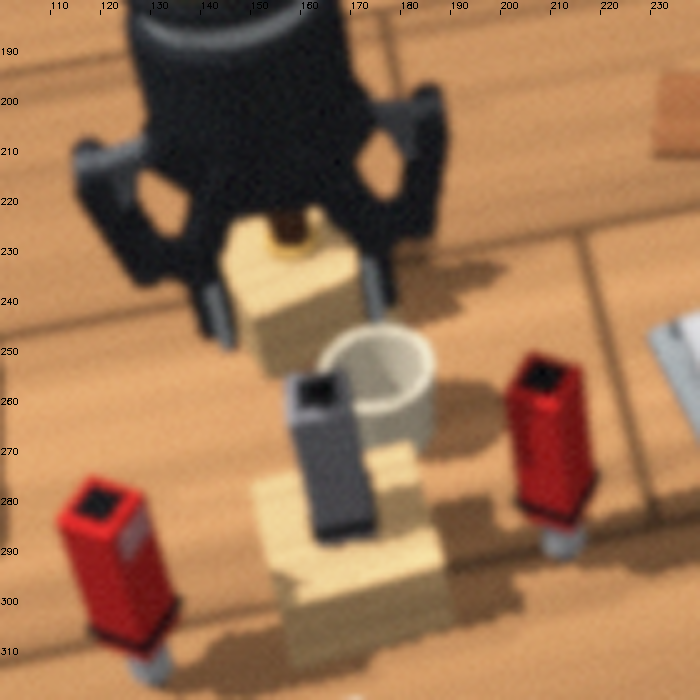

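The fingers straddle the gauge axis, with tips at (145,248) and (176,243) above the gauge at (163,258), and the reds are clear. I'll go down.

```bash
python3 -m crank '[-0.001,0.001,0.03,0,0,0,50, 0,0,0.03,0,0,0,50, 0,0,0.03,0,0,0,50, 0,0,0.02,0,0,0,50, 0,0,0.014,0,0,0,50, 0,0,0,0,0,0,50, 0,0,0,0,0,0,50]'
python3 -c "
from h import *
go([.628,-.275,.149],down(-.02))
d=cam('scene'); crop(d['image'],100,180,240,320,5,'pics/s7.png')"
```

```text
time_s: 11.7
tool_pos: [0.6289, -0.276, 0.1495]
eef_rot: [1.0, -0.01, 0.001, 0.0]
wrist_force: [-0.2, 0.1, 0.4]
width: 0.05
t 11.7 pos [ 0.6289 -0.276   0.1495] w 0.05 F [-0.19  0.09  0.41] T [-0.   -0.01 -0.08]
rot shares [ 0.006 -0.014  0.008] shift shares after rot [-0.0012 -0.0013  0.0006] mm [-0.9 -1.   0.5] | shift shares in present axes [-0.0012 -0.0013  0.0006]
```

View pics/s7.png

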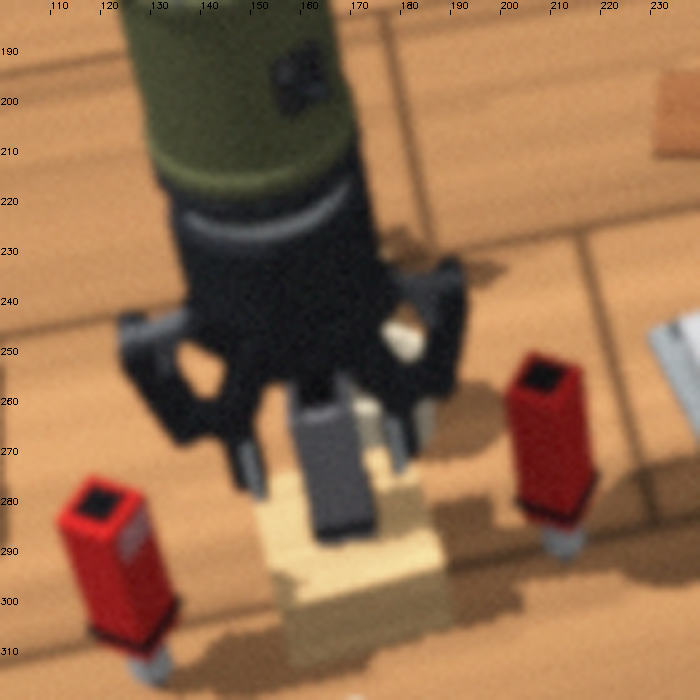

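The gauge (168,265) is between the pads at (152,275) and (181,268). I'll close on it.

```bash
python3 -m crank '[0,0,0,0,0,0,20, 0,0,0,0,0,0,20, 0,0,0,0,0,0,20, 0,0,0,0,0,0,20, 0,0,0,0,0,0,20, 0,0,0,0,0,0,20]' 50
python3 -c "
from h import *
go([.628,-.275,.149],down(-.02))"
python3 -m crank '[0,0,-0.01,0,0,0,20, 0,0,-0.02,0,0,0,20, 0,0,-0.02,0,0,0,20, 0,0,-0.03,0,0,0,20, 0,0,-0.04,0,0,0,20, 0,0,0,0,0,0,20, 0,0,0,0,0,0,20, 0,0,0,0,0,0,20, 0,0,0,0,0,0,20]'
python3 -c "
from h import *
go([.628,-.275,.239],down(-.02))
d=cam('scene'); crop(d['image'],100,120,240,260,5,'pics/s8.png'); crop(d['image'],100,180,240,320,5,'pics/s8b.png')"
```

```text
time_s: 12.5
tool_pos: [0.6287, -0.2758, 0.1492]
eef_rot: [1.0, -0.01, 0.0, 0.0]
wrist_force: [-0.8, 0.4, 5.2]
width: 0.0253
t 12.5 pos [ 0.6287 -0.2758  0.1492] w 0.0253 F [-0.8   0.41  5.2 ] T [0.11 0.2  0.01]
rot shares [ 0.003 -0.009  0.009] shift shares after rot [-0.0009 -0.0011  0.0003] mm [-0.7 -0.8  0.2] | shift shares in present axes [-0.0009 -0.0011  0.0003]
time_s: 13.62
tool_pos: [0.628, -0.2756, 0.2376]
eef_rot: [1.0, -0.01, -0.001, -0.0]
wrist_force: [1.2, 0.2, -0.5]
width: 0.0257
t 13.62 pos [ 0.628  -0.2756  0.2376] w 0.0257 F [ 1.18  0.24 -0.52] T [-0.02  0.01 -0.02]
rot shares [-0.006  0.017  0.009] shift shares after rot [ 0.     -0.0008 -0.0018] mm [ 0.  -0.6 -1.4] | shift shares in present axes [ 0.     -0.0008 -0.0018]
```

View pics/s8b.png

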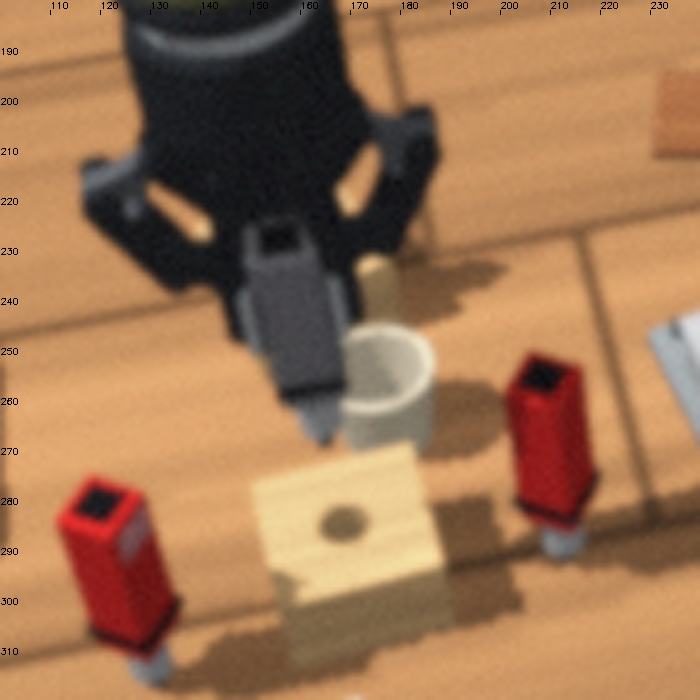

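The gauge is lifted clear, with its plunger tip at about (164.6,268). Now I'll measure the tip offset against the tool and the ring, in both views.

```bash
python3 - <<'E'
from h import *
d=cam("top"); s=cam("scene"); st=env.state();T=R.from_quat(st['eef_rot']).as_matrix();p=np.array(st['tool_pos'])
for z,n in((.1422,"tip"),(.1042,"housing bottom"),(.0202,"housing top")): print(n,proj(s,p+T@[0,0,z]))
for sx,sy in((1,1),(1,-1)): print(sx,sy,"top cor",proj(s,p+T@[sx*.013,sy*.013,.0202]),"bot cor",proj(s,p+T@[sx*.013,sy*.013,.1042]))
crop(s["image"],135,210,185,275,10,"pics/s9.png"); crop(d["image"],225,160,345,230,6,"pics/t9.png");crop(s["image"],275,190,365,255,8,"pics/s9r.png")
E
```

```text
tip [164.84634738 268.88774834]
housing bottom [162.1332414  256.72395646]
housing top [155.61999312 227.52281323]
1 1 top cor [149.18557607 233.5432452 ] bot cor [156.13420374 262.72537583]
1 -1 top cor [163.18254804 231.14134565] bot cor [169.31221813 260.32707116]
```

View pics/s9.png

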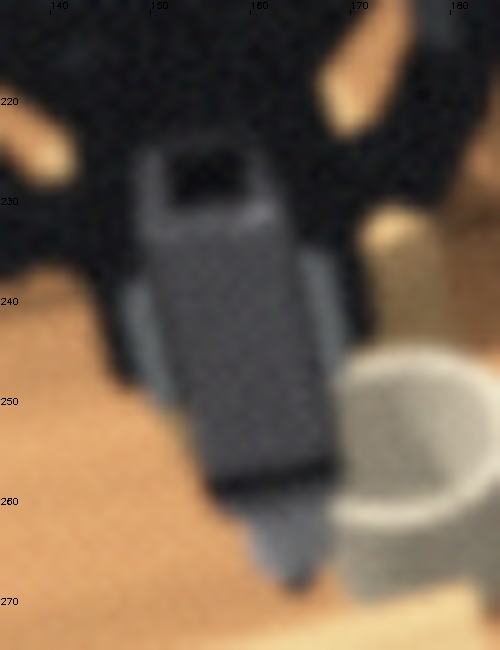

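View pics/t9.png

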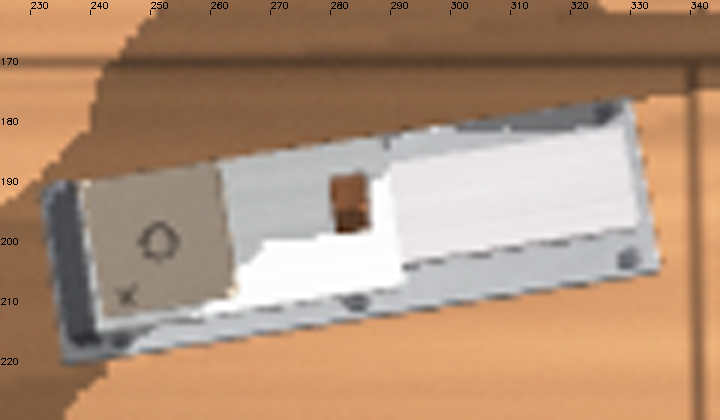

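View pics/s9r.png

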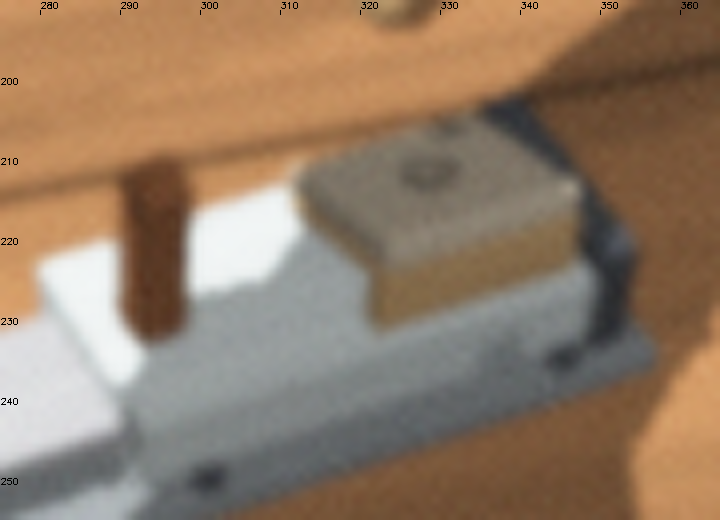

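```bash
python3 - <<'E'
from h import *
d=cam("top"); s=cam("scene")
a=(225+158/6,160+242/6); b=(275+428/8,190+172/8)
print(plane(d,*a,.066),plane(s,*b,.066),two(d,a,s,b))
C=np.array([.5411,.0315]);
y=np.array([-.1514,.9885]);x=np.array([.9885,.1514]); print("model",C+89.5e-3*y-2.4e-3*x)
print("plate corners",[plane(d,225+u/6,160+v/6,.006)[:2].round(4) for u,v in((65,363),(660,270),(630,98))])
ys=[plane(d,225+u/6,160+v/6,.042)[:2] for u,v in((98,330),(405,287))]; e=ys[0]-ys[1]; print("sled edge yaw",np.arctan2(-e[0],e[1]))
ys=[plane(d,225+u/6,160+v/6,.006)[:2] for u,v in((65,363),(660,270))]; e=ys[0]-ys[1]; print("plate yaw",np.arctan2(-e[0],e[1]))
ys=[plane(s,275+u/8,190+v/8,.042)[:2] for u,v in((590,265),(135,395))]; e=ys[0]-ys[1]; print("sled yaw scene",np.arctan2(-e[0],e[1]))
E
```

```text
[0.52385911 0.11899537 0.066     ] [0.5252982  0.11928928 0.066     ] (array([0.52414861, 0.11942882, 0.06485458]), np.float64(0.000673278142445571))
model [0.5251773  0.11960739]
plate corners [array([0.4732, 0.1701]), array([ 0.5191, -0.1251]), array([ 0.6065, -0.1116])]
sled edge yaw 0.13829111258673252
plate yaw 0.15422502331449925
sled yaw scene 0.10669920415874593
```

```bash
python3 -m crank '[0,0,-0.05,0,0,0,20, 0,0,-0.06,0,0,0,20, 0,0,0,0,0,0,20, 0,0,0,0,0,0,20]' 60
python3 -c "
from h import *
B=down(.15,.35); print(B)
n=-B[:,2]; go(np.array([.525,.1193,.066])+n*(.1422+.05),B)"
```

```text
time_s: 14.38
tool_pos: [0.6279, -0.2755, 0.3206]
eef_rot: [1.0, -0.01, -0.001, -0.0]
wrist_force: [0.2, -0.5, -0.9]
width: 0.025
[[ 0.92882457  0.14943813  0.33904743]
 [ 0.1403781  -0.98877108  0.05124201]
 [ 0.34289781  0.         -0.93937271]]
t 14.38 pos [ 0.6279 -0.2755  0.3206] w 0.025 F [ 0.24 -0.48 -0.9 ] T [-0.02  0.01  0.  ]
rot shares [ 0.291  3.503 -1.675] shift shares after rot [-0.1699 -0.541   0.043 ] mm [-127.4 -405.8   32.3] | shift shares in present axes [-0.2337 -0.5089  0.0992]
```

```bash
python3 -m crank '[0,0,0,0.073,0.876,-0.419,20, 0,0,0,0.073,0.876,-0.419,20, 0,0,0,0.073,0.876,-0.419,20, 0,0,0,0.073,0.876,-0.419,20, 0,0,0,0,0,0,20]'
python3 -m crank '[-0.0189,-0.0601,0,0,0,0,20, -0.0189,-0.0601,0,0,0,0,20, -0.0189,-0.0601,0,0,0,0,20, -0.0189,-0.0601,0,0,0,0,20, -0.0189,-0.0601,0,0,0,0,20, -0.0189,-0.0601,0,0,0,0,20, -0.0189,-0.0601,0,0,0,0,20, -0.0189,-0.0601,0,0,0,0,20, -0.0189,-0.0601,0,0,0,0,20, 0,0,0,0,0,0,20, 0,0,0,0,0,0,20, 0,0,0,0,0,0,20]'
python3 -c "
from h import *
B=down(.15,.35)
n=-B[:,2]; go(np.array([.525,.1193,.066])+n*(.1422+.02),B)"
```

```text
time_s: 15.0
tool_pos: [0.6259, -0.2765, 0.3189]
eef_rot: [0.982, 0.072, 0.172, -0.014]
wrist_force: [0.0, -0.4, -1.9]
width: 0.0257
time_s: 16.5
tool_pos: [0.4564, 0.1022, 0.285]
eef_rot: [0.983, 0.073, 0.169, -0.012]
wrist_force: [0.8, -0.5, -1.0]
width: 0.0252
t 16.5 pos [0.4564 0.1022 0.285 ] w 0.0252 F [ 0.82 -0.53 -0.96] T [-0.09  0.44 -0.11]
rot shares [ 0.022  0.103 -0.022] shift shares after rot [-0.0121 -0.0088  0.0902] mm [-9.  -6.6 67.7] | shift shares in present axes [-0.0111 -0.009   0.0903]
```

```bash
python3 -m crank '[-0.006,-0.0045,0,0.02,0.1,-0.02,20, -0.006,-0.0045,0.02,0,0,0,20, 0,0,0.03,0,0,0,20, 0,0,0.03,0,0,0,20, 0,0,0.01,0,0,0,20, 0,0,0,0,0,0,20, 0,0,0,0,0,0,20, 0,0,0,0,0,0,20, 0,0,0,0,0,0,20]'
python3 - <<'E'
from h import *
B=down(.15,.35)
n=-B[:,2]; go(np.array([.525,.1193,.066])+n*(.1422+.02),B)
d=cam("top"); s=cam("scene"); st=env.state();T=R.from_quat(st['eef_rot']).as_matrix();p=np.array(st['tool_pos'])
for c in(d,s): print("tip",proj(c,p+T@[0,0,.1422]),"ring",proj(c,[.525,.1193,.066]),"bot",proj(c,p+T@[0,0,.1042]),"top",proj(c,p+T@[0,0,.0202]))
crop(s["image"],275,150,365,250,6,"pics/s10.png"); crop(d["image"],225,150,325,230,7,"pics/t10.png")
E
```

```text
time_s: 17.62
tool_pos: [0.4852, 0.1169, 0.2455]
eef_rot: [0.985, 0.075, 0.152, -0.01]
wrist_force: [0.3, 0.6, -0.9]
width: 0.0255
t 17.62 pos [0.4852 0.1169 0.2455] w 0.0255 F [ 0.27  0.65 -0.86] T [-0.04  0.39  0.03]
rot shares [0.03  0.436 0.021] shift shares after rot [-0.0323  0.0048  0.0267] mm [-24.2   3.6  20. ] | shift shares in present axes [-0.0311  0.0047  0.0281]
tip [248.40876563 196.32969141] ring [251.23083746 199.93768037] bot [247.59114479 198.18507334] top [245.56581976 202.78103189]
tip [331.77306528 198.32220112] ring [328.46257884 211.41524965] bot [330.70207968 183.52445944] top [328.21823092 149.20527495]
```

View pics/s10.png

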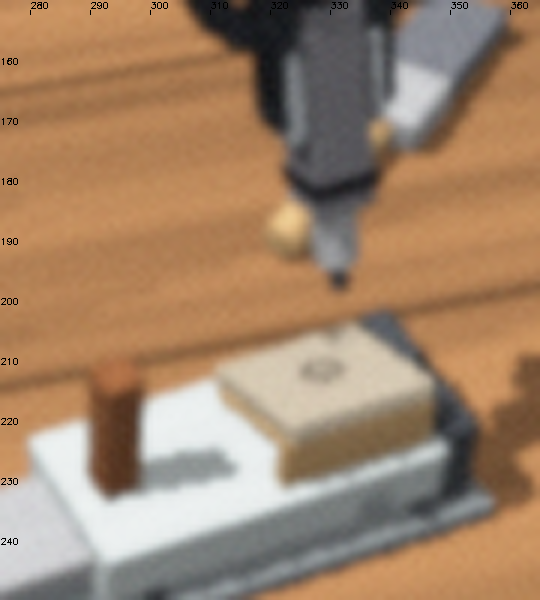

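View pics/t10.png

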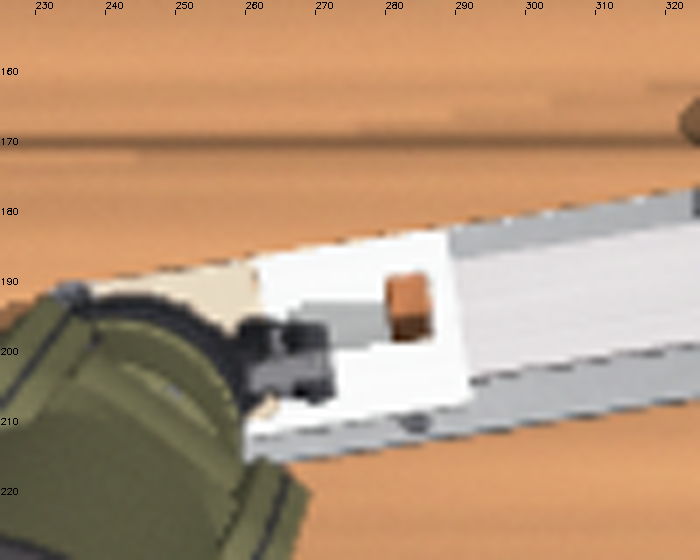

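The tilt is 0.044 rad short, so I'll check whether a joint is at its limit.

```bash
python3 -c "
from h import *
s=env.state(); print(np.array(s['q']).round(3),np.array(s['dq']).round(3))"
```

```text
[-0.478  0.584  0.178  2.24  -1.     0.043 -0.77 ] [ 0.002  0.002 -0.    -0.003 -0.001  0.    -0.   ]
```

```bash
cat > kin.py <<'E'
import numpy as np, itertools
from scipy.optimize import least_squares
from scipy.spatial.transform import Rotation as R
def rot(a,t): return R.from_euler(a,t).as_matrix()
def fk(q,sg,L):
    M=np.eye(3);p=np.zeros(3)
    d1,d3,d5,d7=L[:4]
    ax='zyzyzyz'
    for i in range(7):
        if i==1:p=p+M@[0,0,d1]
        if i==3:p=p+M@[0,0,d3]
        if i==5:p=p+M@[0,0,d5]
        M=M@rot(ax[i],sg[i]*q[i])
    return p+M@[0,0,d7],M
D=[(np.array([1.2447723844327216,0.6900216350410268,-0.19454019034980685,1.5663701625957516,0.15731670571162243,0.9024743080124947,-0.21513003759065838]),np.array([0.2198559943434203,-0.5844960547575506,0.30305412066834875]),[0.9838511251095441,0.17898626204011783,-0.00022994720560581543,-0.0009103548061498657])]
E
python3 - <<'E'
from kin import *
from workcell import env
s=env.state(); D.append((np.array(s['q']),np.array(s['tool_pos']),s['eef_rot']))
for sg in itertools.product([1,-1],repeat=4):
    S=[sg[0],1,sg[1],1,sg[2],1,sg[3]]
    err=[]
    for q,p,e in D:
        M=fk(q,S,[.3,.3,.3,.2])[1]; T=R.from_quat(e).as_matrix(); err.append((M[:,2]@T[:,2]).round(3))
        off=M.T@T; err.append(R.from_matrix(off).as_rotvec().round(2))
    r=least_squares(lambda L:np.concatenate([fk(q,S,L)[0]-p for q,p,e in D]),[.3,.3,.3,.2])
    print(sg,err,r.x.round(3),r.cost)
E
```

```text
(1, 1, 1, 1) [np.float64(1.0), array([ 0.  , -0.  , -2.29]), np.float64(0.996), array([ 0.07, -0.07, -1.86])] [ 5.456 -1.551  0.716  3.457] 0.04430372545634232
(1, 1, 1, -1) [np.float64(1.0), array([ 0.  , -0.  , -2.72]), np.float64(0.996), array([-0.  ,  0.12,  2.88])] [ 5.456 -1.551  0.716  3.457] 0.04430372545634232
(1, 1, -1, 1) [np.float64(0.969), array([-0.06, -0.29, -2.08]), np.float64(1.0), array([0.04, 0.01, 2.42])] [ 2.343 -0.322 -0.211  2.062] 0.009941456006549311
(1, 1, -1, -1) [np.float64(0.969), array([-0.13, -0.3 , -2.51]), np.float64(1.0), array([ 0.03, -0.01,  0.89])] [ 2.343 -0.322 -0.211  2.062] 0.009941456006549311
(1, -1, 1, 1) [np.float64(0.97), array([ 0.13,  0.26, -1.98]), np.float64(0.94), array([ 0.37, -0.21, -2.07])] [-1.699  1.09  -1.364 -0.033] 0.12558440302783344
(1, -1, 1, -1) [np.float64(0.97), array([ 0.2 ,  0.24, -2.4 ]), np.float64(0.94), array([-0.13,  0.46,  2.61])] [-1.699  1.09  -1.364 -0.033] 0.12558440302783344
(1, -1, -1, 1) [np.float64(1.0), array([ 0.  , -0.  , -1.79]), np.float64(0.961), array([0.  , 0.34, 2.18])] [-0.721  0.809 -1.21   0.
[... 767 characters left out ...]
-0.17,  1.79])] [-0.651  0.914  0.071 -0.258] 0.006512521993114741
(-1, -1, 1, 1) [np.float64(0.97), array([ 0.2 , -0.2 ,  1.79]), np.float64(0.997), array([ 0.05, -0.05, -1.17])] [0.033 0.675 0.266 0.096] 0.0037018691153043073
(-1, -1, 1, -1) [np.float64(0.97), array([ 0.14, -0.22,  1.37]), np.float64(0.997), array([ 0.  , -0.1 , -2.71])] [0.033 0.675 0.266 0.096] 0.0037018691153043073
(-1, -1, -1, 1) [np.float64(1.0), array([ 0., -0.,  2.]), np.float64(1.0), array([-0.  , -0.  ,  3.11])] [0.43  0.544 0.351 0.325] 0.001992241064595125
(-1, -1, -1, -1) [np.float64(1.0), array([-0.  , -0.  ,  1.57]), np.float64(1.0), array([-0.  ,  0.  ,  1.57])] [0.43  0.544 0.351 0.325] 0.001992241064595125
```

Joints 5 and 6 are both at their limits, because the forearm is nearly parallel to the tool here. With the gauge held straight the wrist is singular at this tilt. I'll put the gauge back in its block and regrip it with the tool pitched about 0.35 rad towards the base. The tool is then vertical when the gauge is square to the face.

```bash
python3 -m crank '[0,0,-0.06,0,-0.6,0,20, 0,0,-0.05,0,-0.8,0,20, 0,0,0,0,-0.8,0,20, 0,0,0,0,-0.8,0,20, 0,0,0,0,0,0,20]'
python3 -c "
from h import *
go([.6287,-.2758,.32],down(-.02)); print(np.array(env.state()['q']).round(3))"
```

```text
time_s: 18.35
tool_pos: [0.4704, 0.1147, 0.3011]
eef_rot: [0.997, 0.078, 0.017, 0.002]
wrist_force: [0.4, 0.3, -1.3]
width: 0.0253
t 18.35 pos [0.4704 0.1147 0.3011] w 0.0253 F [ 0.38  0.29 -1.31] T [-0.01  0.01  0.04]
rot shares [ 0.042 -0.332  1.754] shift shares after rot [ 0.2214  0.5163 -0.0252] mm [166.1 387.2 -18.9] | shift shares in present axes [ 0.1286  0.5472 -0.0172]
[-0.827  0.637  0.815  2.034 -0.695  0.729 -0.996]
```

```bash
python3 -m crank '[0,0,-0.02,0.02,-0.166,0.877,20, 0,0,-0.005,0.02,-0.166,0.877,20, 0,0,0,0,0,0,20]'
python3 -m crank '[0.0246,0.0573,0,0,0,0,20, 0.0246,0.0573,0,0,0,0,20, 0.0246,0.0573,0,0,0,0,20, 0.0246,0.0573,0,0,0,0,20, 0.0246,0.0573,0,0,0,0,20, 0.0246,0.0573,0,0,0,0,20, 0.0246,0.0573,0,0,0,0,20, 0.0246,0.0573,0,0,0,0,20, 0.0246,0.0573,0,0,0,0,20, 0,0,0,0,0,0,20, 0,0,0,0,0,0,20]'
python3 -c "
from h import *
go([.6287,-.2758,.205],down(-.02)); print(np.array(env.state()['q']).round(3))"
```

```text
time_s: 18.73
tool_pos: [0.4688, 0.1141, 0.3199]
eef_rot: [1.0, -0.01, -0.0, -0.001]
wrist_force: [-0.4, -0.1, -1.9]
width: 0.0257
time_s: 20.1
tool_pos: [0.6263, -0.2754, 0.3187]
eef_rot: [1.0, -0.011, -0.001, -0.001]
wrist_force: [-0.0, 0.7, -1.3]
width: 0.0253
t 20.1 pos [ 0.6263 -0.2754  0.3187] w 0.0253 F [-0.02  0.7  -1.32] T [0.03 0.01 0.  ]
rot shares [-0.026  0.019 -0.01 ] shift shares after rot [0.0032 0.0005 0.1515] mm [  2.4   0.4 113.7] | shift shares in present axes [0.0035 0.0009 0.1515]
[ 0.003  0.876  0.773  1.373 -0.631  1.148 -0.738]
```

```bash
python3 -m crank '[0.0032,0.0006,0.03,-0.02,0.02,0,20, 0,0,0.05,0,0,0,20, 0,0,0.05,0,0,0,20, 0,0,0.021,0,0,0,20, 0,0,0,0,0,0,20, 0,0,0,0,0,0,20, 0,0,0,0,0,0,20]'
python3 -c "
from h import *
go([.6287,-.2758,.149],down(-.02))
d=cam('scene'); crop(d['image'],120,210,200,310,8,'pics/s11.png')
go([.6287,-.2758,.149],down(-.02))"
```

```text
time_s: 20.98
tool_pos: [0.6297, -0.2771, 0.2079]
eef_rot: [1.0, -0.011, 0.001, 0.001]
wrist_force: [1.3, -0.6, -0.9]
width: 0.0256
t 20.98 pos [ 0.6297 -0.2771  0.2079] w 0.0256 F [ 1.28 -0.56 -0.91] T [-0.02 -0.    0.01]
rot shares [ 0.028 -0.029 -0.013] shift shares after rot [-0.0014 -0.0017  0.0786] mm [-1.1 -1.3 58.9] | shift shares in present axes [-0.0016 -0.0019  0.0786]
t 21.02 pos [ 0.6296 -0.277   0.2076] w 0.0254 F [ 0.06 -0.74 -2.14] T [ 0.01  0.01 -0.06]
rot shares [ 0.024 -0.024 -0.014] shift shares after rot [-0.0012 -0.0016  0.0782] mm [-0.9 -1.2 58.6] | shift shares in present axes [-0.0014 -0.0018  0.0782]
```

View pics/s11.png

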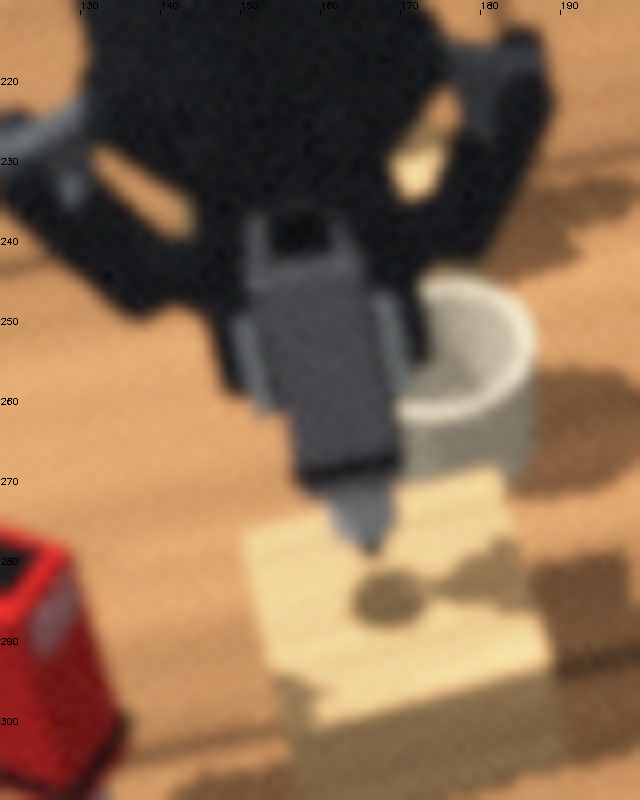

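The tip (166.5,279) is over the hole (168.5,284.7), as expected. I'll insert it in stages.

```bash
python3 -m crank '[-0.0008,-0.001,0.006,0,0,0,20, 0,0,0.01,0,0,0,20, 0,0,0.01,0,0,0,20, 0,0,0,0,0,0,20, 0,0,0,0,0,0,20]'
python3 -c "
from h import *
go([.6287,-.2758,.149],down(-.02))"
python3 -m crank '[0,0,0,0,0,0,20]'
python3 -c "
from h import *
go([.6287,-.2758,.149],down(-.02))"
```

```text
time_s: 21.65
tool_pos: [0.6285, -0.276, 0.1867]
eef_rot: [1.0, -0.011, 0.0, 0.001]
wrist_force: [0.4, -0.2, -1.0]
width: 0.0255
t 21.65 pos [ 0.6285 -0.276   0.1867] w 0.0255 F [ 0.44 -0.24 -1.02] T [ 0.01  0.   -0.03]
rot shares [ 0.017 -0.004 -0.015] shift shares after rot [ 0.0002 -0.0003  0.0503] mm [ 0.2 -0.2 37.7] | shift shares in present axes [ 0.0002 -0.0004  0.0503]
time_s: 21.78
tool_pos: [0.6286, -0.2761, 0.187]
eef_rot: [1.0, -0.011, 0.0, 0.001]
wrist_force: [-0.4, 0.6, -0.4]
width: 0.0256
t 21.77 pos [ 0.6286 -0.2761  0.187 ] w 0.0256 F [-0.45  0.63 -0.44] T [-0.02 -0.   -0.03]
rot shares [ 0.018 -0.008 -0.015] shift shares after rot [ 0.0001 -0.0004  0.0506] mm [ 0.1 -0.3 38. ] | shift shares in present axes [ 0.     -0.0005  0.0506]
```

```bash
python3 -m crank '[0,0,0.012,0,0,0,20, 0,0,0.012,0,0,0,20, 0,0,0.012,0,0,0,20, 0,0,0.009,0,0,0,20, 0,0,0.005,0,0,0,20, 0,0,0,0,0,0,20, 0,0,0,0,0,0,20]'
python3 -c "
from h import *
go([.6287,-.2758,.149],down(-.02))"
```

```text
time_s: 22.65
tool_pos: [0.6287, -0.2761, 0.1493]
eef_rot: [1.0, -0.011, 0.0, 0.001]
wrist_force: [0.4, -0.2, -1.1]
width: 0.0254
t 22.65 pos [ 0.6287 -0.2761  0.1493] w 0.0254 F [ 0.41 -0.16 -1.15] T [-0.01 -0.01 -0.04]
rot shares [ 0.018 -0.007 -0.014] shift shares after rot [ 0.     -0.0004  0.0004] mm [ 0.  -0.3  0.3] | shift shares in present axes [ 0.     -0.0004  0.0004]
```

```bash
python3 -m crank '[0,0,0,0,0,0,45, 0,0,0,0,0,0,45, 0,0,0,0,0,0,45, 0,0,0,0,0,0,45, 0.0063,0,0,0,-0.875,0,45, 0.0063,0,0,0,-0.875,0,45, 0.0063,0,0,0,-0.875,0,45, 0.0063,0,0,0,-0.875,0,45, 0,0,0,0,0,0,45, 0,0,0,0,0,0,45, 0,0,0,0,0,0,45]'
python3 -c "
from h import *
B=down(-.02,-.35)
go(np.array([.6287,-.2759,.0953])-.054*B[:,2],B); print(np.array(env.state()['q']).round(3))
d=cam('scene'); crop(d['image'],100,180,240,320,5,'pics/s12.png')"
```

```text
time_s: 24.02
tool_pos: [0.6466, -0.2766, 0.1474]
eef_rot: [0.985, -0.011, -0.174, -0.001]
wrist_force: [0.5, 0.0, 0.2]
width: 0.0445
t 24.02 pos [ 0.6466 -0.2766  0.1474] w 0.0445 F [0.55 0.04 0.21] T [ 0.04 -0.31  0.04]
rot shares [ 0.005 -0.012 -0.031] shift shares after rot [ 0.0013 -0.0005  0.0015] mm [ 1.  -0.4  1.1] | shift shares in present axes [ 0.0013 -0.0005  0.0015]
[ 0.037  1.233  0.762  1.104 -0.574  1.351 -0.876]
```

View pics/s12.png

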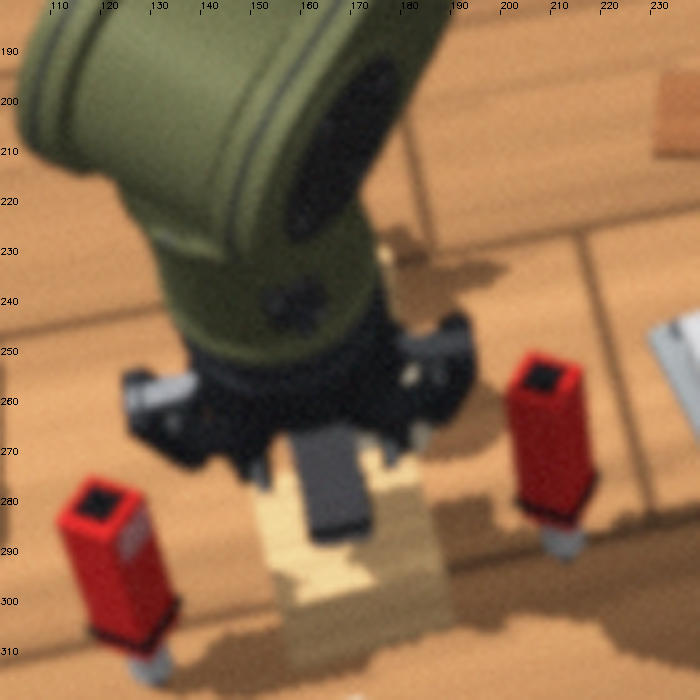

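The gauge is standing in its block between the open, pitched fingers. I'll regrip it.

```bash
python3 -m crank '[0.001,0,0.001,0,0,-0.03,20, 0,0,0,0,0,0,20, 0,0,0,0,0,0,20, 0,0,0,0,0,0,20, 0,0,0,0,0,0,20, 0,0,0,0,0,0,20]' 60
python3 -c "
from h import *
B=down(-.02,-.35)
go(np.array([.6287,-.2759,.0953])-.054*B[:,2],B)
s=env.state(); print(list(s['tool_pos']),list(s['eef_rot']))
T=R.from_quat(s['eef_rot']).as_matrix(); p=np.array(s['tool_pos'])
tip=np.array([.6287,-.2759,.007]); print('tip in tool',T.T@(tip-p),'axis(up) in tool',T.T@[0,0,1.])
B=down(-.02,-.35); print('world up 0.03 shares',B.T@[0,0,.17]/.75)
"
```

```text
time_s: 24.82
tool_pos: [0.6478, -0.2765, 0.1463]
eef_rot: [0.985, -0.009, -0.174, -0.001]
wrist_force: [-0.0, -0.9, 5.5]
width: 0.0251
t 24.82 pos [ 0.6478 -0.2765  0.1463] w 0.0251 F [-0.05 -0.85  5.49] T [ 0.16  0.02 -0.01]
rot shares [ 0.012 -0.007  0.011] shift shares after rot [-0.0006 -0.0002  0.0006] mm [-0.4 -0.2  0.4] | shift shares in present axes [-0.0006 -0.0002  0.0006]
[np.float64(0.6477668574865854), np.float64(-0.2764505696574411), np.float64(0.14630124022660054)] [np.float64(0.9847467175674463), np.float64(-0.009193587795573345), np.float64(-0.17374632059083728), np.float64(-0.0012634337068044284)]
tip in tool [ 0.02974885 -0.00029527  0.13741762] axis(up) in tool [-3.42215469e-01  7.06379714e-04 -9.39621240e-01]
world up 0.03 shares [-0.0777235   0.         -0.21292448]
```

```bash
python3 -m crank '[-0.0046,0,-0.0125,0,0,0,20, -0.0069,0,-0.0188,0,0,0,20, -0.0091,0,-0.025,0,0,0,20, -0.0137,0,-0.0376,0,0,0,20, -0.0206,0,-0.0564,0,0,0,20, -0.0229,0,-0.0626,0,0,0,20, 0,0,0,0,0,0,20, 0,0,0,0,0,0,20]'
python3 -c "
from h import *
n=-down(.15,.35)[:,2]
tt=np.array([.0297,-.0003,.1374]); up=np.array([-.3422,.0007,-.9396])
B=down(.15,0)
# exact orientation so that gauge axis -> n
B=R.align_vectors([n],[B@up])[0].as_matrix()@B
print('axis check',B@up,n,'tool z',B[:,2])
tip=np.array([.525,.1193,.066])+n*.05
go(tip-B@tt,B); print(np.array(env.state()['q']).round(3))
"
```

```text
time_s: 25.82
tool_pos: [0.6474, -0.2762, 0.3162]
eef_rot: [0.985, -0.009, -0.174, -0.002]
wrist_force: [0.5, -0.2, -2.0]
width: 0.0253
axis check [-0.33903887 -0.05124071  0.93934899] [-0.33904743 -0.05124201  0.93937271] tool z [ 8.23422426e-04 -5.40686147e-04 -9.99999515e-01]
t 25.82 pos [ 0.6474 -0.2762  0.3162] w 0.0253 F [ 0.52 -0.18 -1.99] T [ 0.02 -0.42 -0.02]
rot shares [-0.301  3.489 -1.669] shift shares after rot [-0.1453 -0.5455  0.0874] mm [-109.  -409.2   65.5] | shift shares in present axes [-0.1906 -0.5133  0.1629]
[ 0.044  1.066  0.819  0.969 -0.494  1.623 -0.899]
```

```bash
python3 -m crank '[0,0,0,-0.075,0.872,-0.417,20, 0,0,0,-0.075,0.872,-0.417,20, 0,0,0,-0.075,0.872,-0.417,20, 0,0,0,-0.075,0.872,-0.417,20, 0,0,0,0,0,0,20]'
python3 -m crank '[-0.0161,-0.0606,0,0,0,0,20, -0.0161,-0.0606,0,0,0,0,20, -0.0161,-0.0606,0,0,0,0,20, -0.0161,-0.0606,0,0,0,0,20, -0.0161,-0.0606,0,0,0,0,20, -0.0161,-0.0606,0,0,0,0,20, -0.0161,-0.0606,0,0,0,0,20, -0.0161,-0.0606,0,0,0,0,20, -0.0161,-0.0606,0,0,0,0,20, 0,0,0,0,0,0,20, 0,0,0,0,0,0,20]'
cat > tgt.py <<'E'
from h import *
n=-down(.15,.35)[:,2]
tt=np.array([.0297,-.0003,.1374]); up=np.array([-.3422,.0007,-.9396])
B=down(.15,0); B=R.align_vectors([n],[B@up])[0].as_matrix()@B
ring=np.array([.525,.1193,.066])
def t(h,dx=0,dy=0):
    go(ring+n*h-B@tt,B)
    s=env.state(); T=R.from_quat(s['eef_rot']).as_matrix(); e=np.array(s['tool_pos'])+T@tt-ring
    xs=down(.15,.35)[:,0]; ys=np.cross(n,xs)
    print("tip (no plunge) in tile frame mm",(1e3*np.array([e@xs,e@ys,e@n])).round(2),"axis err",np.arccos(min(1,(T@up/np.linalg.norm(up))@n)).round(4),"1mm press in tool shares",(-(T.T@n)/750).round(5)); print(np.array(s['q']).round(3))
E
python3 -c "
from tgt import *
t(.04)"
```

```text
time_s: 26.45
tool_pos: [0.6459, -0.2761, 0.3151]
eef_rot: [0.997, 0.074, -0.001, -0.001]
wrist_force: [0.1, 1.0, -0.5]
width: 0.0257
time_s: 27.82
tool_pos: [0.4794, 0.1119, 0.3152]
eef_rot: [0.997, 0.075, -0.0, 0.001]
wrist_force: [0.7, -0.6, -0.9]
width: 0.025
t 27.82 pos [0.4794 0.1119 0.3152] w 0.025 F [ 0.74 -0.65 -0.91] T [-0.12 -0.07  0.02]
rot shares [0.016 0.015 0.005] shift shares after rot [ 0.0035 -0.0005  0.099 ] mm [ 2.6 -0.4 74.3] | shift shares in present axes [ 0.0036 -0.0007  0.099 ]
tip (no plunge) in tile frame mm [ 22.74  -0.54 110.73] axis err 0.002 1mm press in tool shares [ 0.00046 -0.       0.00125]
[-0.822  0.643  0.846  1.972 -0.654  0.825 -1.027]
```

```bash
python3 -m crank '[0.0035,-0.0006,0.02,0,0,0,20, 0,0,0.03,0,0,0,20, 0,0,0.03,0,0,0,20, 0,0,0.019,0,0,0,20, 0,0,0,0,0,0,20, 0,0,0,0,0,0,20, 0,0,0,0,0,0,20]'
python3 - <<'E'
from tgt import *
t(.012)
d=cam("top"); s=cam("scene"); st=env.state();T=R.from_quat(st['eef_rot']).as_matrix();p=np.array(st['tool_pos'])
for c in(d,s): print("tip",proj(c,p+T@tt),"ring",proj(c,ring),"bot",proj(c,p+T@(tt+.038*up)),"top",proj(c,p+T@(tt+.122*up)))
crop(s["image"],285,120,365,250,6,"pics/s13.png"); crop(d["image"],225,150,325,230,7,"pics/t13.png")
E
```

```text
time_s: 28.7
tool_pos: [0.4819, 0.1126, 0.2418]
eef_rot: [0.997, 0.075, 0.001, 0.0]
wrist_force: [-0.0, -0.2, -1.3]
width: 0.0257
t 28.7 pos [0.4819 0.1126 0.2418] w 0.0257 F [-0.04 -0.23 -1.31] T [ 0.01  0.02 -0.04]
rot shares [ 0.002 -0.006  0.001] shift shares after rot [0.0129 0.0001 0.0362] mm [ 9.6  0.  27.2] | shift shares in present axes [0.0128 0.     0.0363]
tip (no plunge) in tile frame mm [3.400e-01 3.000e-02 4.083e+01] axis err 0.0007 1mm press in tool shares [ 0.00046 -0.       0.00125]
[-0.735  0.738  0.708  2.042 -0.797  0.656 -0.91 ]
tip [250.53225625 202.5873596 ] ring [251.23083746 199.93768037] bot [249.93714788 205.25951451] top [248.46491388 211.87013776]
tip [327.01187036 195.86510918] ring [328.46257884 211.41524965] bot [325.5020947  180.98795736] top [322.01577285 146.63415184]
```

View pics/s13.png

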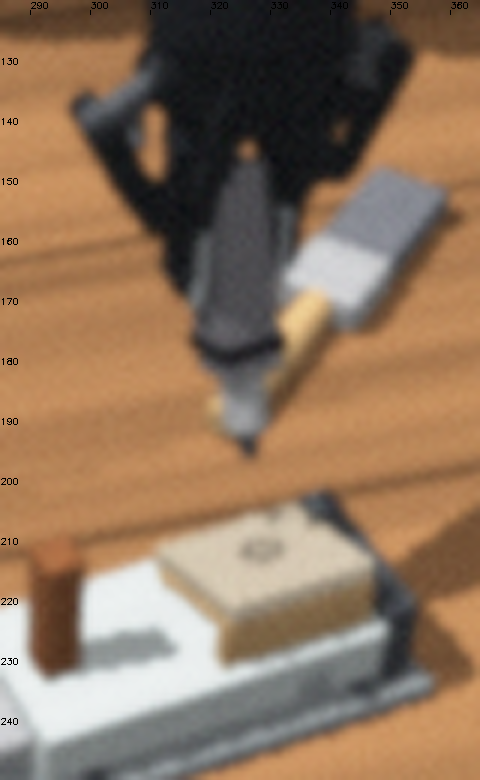

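View pics/t13.png

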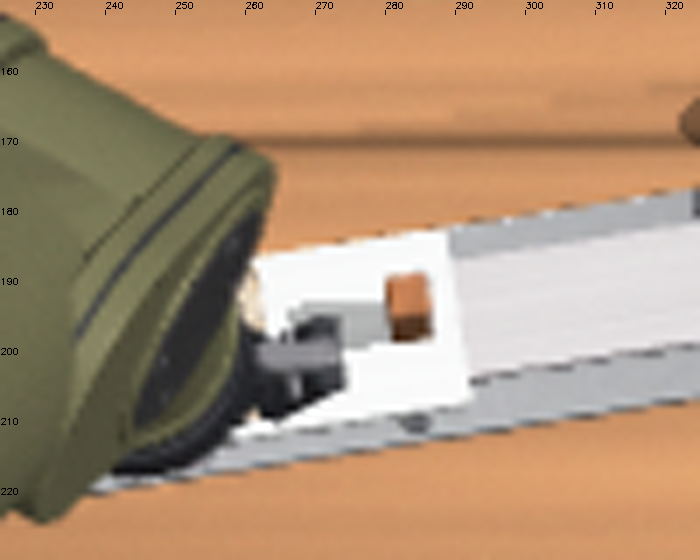

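```bash
python3 -m crank '[0.0033,0,0.009,0,0,0,20, 0.0033,0,0.009,0,0,0,20, 0.0033,0,0.009,0,0,0,20, 0.003,0,0.0092,0,0,0,20, 0,0,0,0,0,0,20, 0,0,0,0,0,0,20, 0,0,0,0,0,0,20]'
python3 - <<'E'
from tgt import *
t(.003)
s=cam("scene"); st=env.state();T=R.from_quat(st['eef_rot']).as_matrix();p=np.array(st['tool_pos'])
for c in(s,): print("tip",proj(c,p+T@tt),"ring",proj(c,ring),"bot",proj(c,p+T@(tt+.038*up)),"top",proj(c,p+T@(tt+.122*up)))
crop(s["image"],300,150,360,225,10,"pics/s14.png")
E
```

```text
time_s: 29.68
tool_pos: [0.4911, 0.1141, 0.2142]
eef_rot: [0.997, 0.075, 0.0, 0.0]
wrist_force: [-0.2, -0.6, -1.5]
width: 0.0252
t 29.68 pos [0.4911 0.1141 0.2142] w 0.0252 F [-0.2  -0.55 -1.52] T [0.02 0.03 0.  ]
rot shares [0.003 0.005 0.002] shift shares after rot [0.0046 0.0001 0.0107] mm [3.5 0.1 8.1] | shift shares in present axes [0.0046 0.0001 0.0107]
tip (no plunge) in tile frame mm [-0.57  0.08 11.76] axis err 0.0005 1mm press in tool shares [ 0.00046 -0.       0.00125]
[-0.698  0.785  0.656  2.036 -0.846  0.612 -0.875]
tip [327.93106363 206.87942996] ring [328.46257884 211.41524965] bot [326.46017018 192.31087316] top [323.0649993  158.68318936]
```

View pics/s14.png

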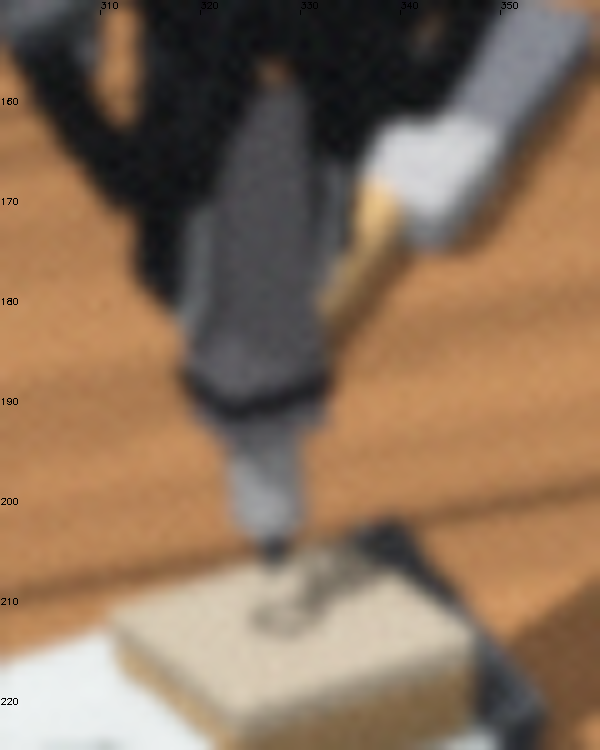

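```bash
python3 -m crank '[0.002,-0.0004,0.0042,0,0,0,20, 0.002,-0.0004,0.0042,0,0,0,20, 0.0021,0,0.0042,0,0,0,20, 0,0,0,0,0,0,20, 0,0,0,0,0,0,20, 0,0,0,0,0,0,20, 0,0,0,0,0,0,20]'
python3 - <<'E'
from tgt import *
t(.0)
s=cam("scene"); crop(s["image"],300,150,360,225,10,"pics/s15.png")
t(.0)
E
```

```text
time_s: 30.6
tool_pos: [0.4955, 0.1154, 0.2047]
eef_rot: [0.997, 0.075, 0.0, 0.0]
wrist_force: [-0.1, 0.1, -0.6]
width: 0.0254
t 30.6 pos [0.4955 0.1154 0.2047] w 0.0254 F [-0.14  0.09 -0.58] T [ 0.02 -0.01  0.04]
rot shares [0.002 0.007 0.003] shift shares after rot [-0.      0.001   0.0017] mm [-0.   0.8  1.3] | shift shares in present axes [-0.      0.001   0.0017]
tip (no plunge) in tile frame mm [0.36 0.73 1.22] axis err 0.0007 1mm press in tool shares [ 0.00046 -0.       0.00125]
[-0.687  0.802  0.639  2.029 -0.86   0.6   -0.866]
t 30.65 pos [0.4955 0.1154 0.2046] w 0.0249 F [-0.34  0.04 -1.28] T [-0.   -0.02 -0.01]
rot shares [0.002 0.008 0.002] shift shares after rot [-0.      0.001   0.0017] mm [-0.   0.7  1.3] | shift shares in present axes [-0.      0.001   0.0017]
tip (no plunge) in tile frame mm [0.35 0.71 1.2 ] axis err 0.0008 1mm press in tool shares [ 0.00046 -0.       0.00125]
[-0.687  0.802  0.639  2.029 -0.861  0.6   -0.866]
```

View pics/s15.png

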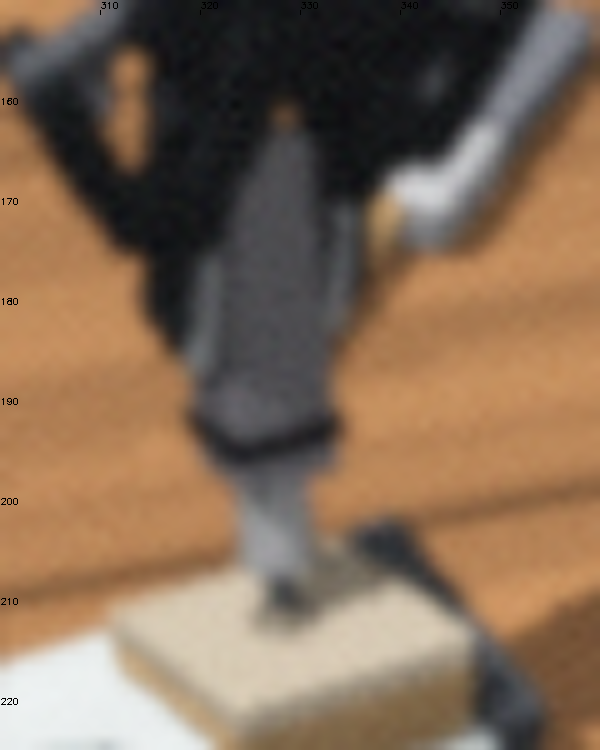

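The tip is at the ring (328,211), about 1 mm off the face. I'll take a force baseline, then press in steps.

```bash
cat >> tgt.py <<'E'
def avg(k=12):
    f=[];h=[]
    for i in range(k):
        env.get_image("top"); s=env.state(); f.append(s['wrist_force']); T=R.from_quat(s['eef_rot']).as_matrix(); h.append((np.array(s['tool_pos'])+T@tt-ring)@n*1e3)
    f=np.array(f); print("Fmean",f.mean(0).round(2),"se",(f.std(0)/k**.5).round(2),"F.n",(f@n).mean().round(2),"h",np.mean(h).round(2))
E
python3 -c "
from tgt import *
avg()"
python3 -m crank '[0.0014,0,0.00375,0,0,0,20, 0,0,0,0,0,0,20, 0,0,0,0,0,0,20]'
python3 -c "
from tgt import *
t(0);avg()"
python3 -m crank '[0.0011,0,0.003,0,0,0,20, 0,0,0,0,0,0,20, 0,0,0,0,0,0,20]'
python3 -c "
from tgt import *
t(0);avg()"
```

```text
Fmean [ 0.1   0.28 -1.28] se [0.1  0.17 0.14] F.n -1.25 h 1.16
time_s: 31.62
tool_pos: [0.4965, 0.1155, 0.2018]
eef_rot: [0.997, 0.075, -0.0, 0.0]
wrist_force: [-0.9, -0.3, -1.0]
width: 0.0256
t 31.62 pos [0.4965 0.1155 0.2018] w 0.0256 F [-0.94 -0.31 -0.98] T [ 0.    0.03 -0.02]
rot shares [0.003 0.008 0.002] shift shares after rot [-0.0015  0.001  -0.0021] mm [-1.1  0.7 -1.6] | shift shares in present axes [-0.0015  0.001  -0.0021]
tip (no plunge) in tile frame mm [ 0.37  0.68 -1.86] axis err 0.0008 1mm press in tool shares [ 0.00046 -0.       0.00125]
[-0.683  0.807  0.634  2.028 -0.865  0.595 -0.863]
Fmean [-0.33  0.1  -0.13] se [0.11 0.15 0.2 ] F.n -0.01 h -1.84
time_s: 32.6
tool_pos: [0.4973, 0.1156, 0.1995]
eef_rot: [0.997, 0.075, -0.0, 0.0]
wrist_force: [-0.9, -0.1, -0.2]
width: 0.0251
t 32.6 pos [0.4973 0.1156 0.1995] w 0.0251 F [-0.86 -0.11 -0.19] T [-0.04  0.02 -0.04]
rot shares [0.003 0.009 0.002] shift shares after rot [-0.0025  0.001  -0.0051] mm [-1.9  0.7 -3.9] | shift shares in present axes [-0.0025  0.001  -0.0051]
tip (no plunge) in tile frame mm [ 0.35  0.68 -4.26] axis err 0.0009 1mm press in tool shares [ 0.00046 -0.       0.00125]
[-0.681  0.811  0.629  2.027 -0.868  0.592 -0.861]
Fmean [-0.14 -0.07  0.87] se [0.15 0.15 0.13] F.n 0.87 h -4.24
```

The force steps (1.24 N and 2.12 N over baseline) give a plunge of 2.1 and 4.3 mm, which agrees with the position. I need 0.6 mm more.

```bash
python3 -m crank '[0.0003,0,0.0009,0,0,0,20, 0,0,0,0,0,0,20, 0,0,0,0,0,0,20, 0,0,0,0,0,0,20]'
python3 -c "
from tgt import *
t(0);avg(20);t(0)
s=cam('scene'); crop(s['image'],300,150,360,225,10,'pics/s16.png'); crop(s['image'],205,120,365,275,5,'pics/s16b.png'); cv2.imwrite('pics/s16c.png',s['image'][:,:,::-1])
"
```

```text
time_s: 33.7
tool_pos: [0.4976, 0.1157, 0.1989]
eef_rot: [0.997, 0.075, -0.0, 0.0]
wrist_force: [-0.1, 0.1, 0.7]
width: 0.0254
t 33.7 pos [0.4976 0.1157 0.1989] w 0.0254 F [-0.14  0.1   0.71] T [-0.04 -0.01  0.  ]
rot shares [0.003 0.008 0.001] shift shares after rot [-0.0028  0.001  -0.006 ] mm [-2.1  0.7 -4.5] | shift shares in present axes [-0.0028  0.001  -0.006 ]
tip (no plunge) in tile frame mm [ 0.33  0.69 -4.96] axis err 0.0008 1mm press in tool shares [ 0.00046 -0.       0.00125]
[-0.68   0.812  0.628  2.027 -0.869  0.591 -0.86 ]
Fmean [-0.19 -0.12  1.18] se [0.12 0.09 0.11] F.n 1.18 h -4.97
t 34.7 pos [0.4975 0.1157 0.1988] w 0.0255 F [-0.4   0.08  1.65] T [-0.08 -0.03  0.02]
rot shares [0.003 0.009 0.002] shift shares after rot [-0.0028  0.001  -0.0061] mm [-2.1  0.8 -4.5] | shift shares in present axes [-0.0028  0.001  -0.0061]
tip (no plunge) in tile frame mm [ 0.31  0.73 -4.98] axis err 0.0009 1mm press in tool shares [ 0.00046 -0.       0.00125]
[-0.68   0.812  0.628  2.027 -0.869  0.591 -0.86 ]
```

View pics/s16.png

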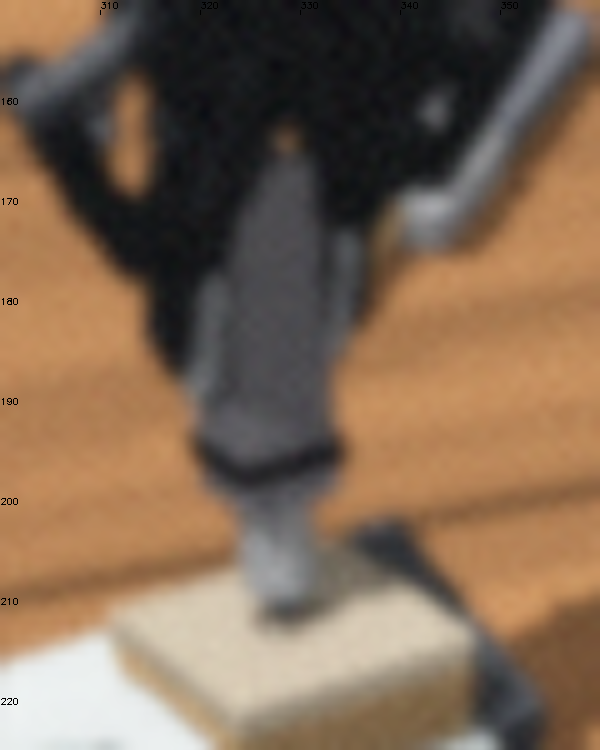

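View pics/s16c.png

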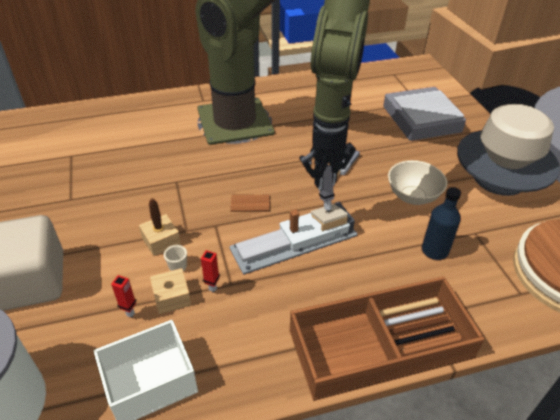

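The pressing force is 1.18 - (-1.25) = 2.43 N, so the plunge is about 5.1 mm. In the picture the tip is at the ring (328,212) with the plunger partly in, and everything else is where it was. I'm handing it in.

```bash
python3 -c "
from workcell import env
env.job_done()
from tgt import *
t(0)"
```

```text
the job is handed in; nothing more can be done
the job is handed in; nothing more can be done
```

I handed the job in at 34.8 s, with the sled home and the gauge still gripped and pressing on the tile at about half plunger travel.

- **Sled:** I gripped the handle post and slid the sled about 71 mm until it was up against the stop. It stayed there after I let go. I judged the catch from that and the pictures, because its rollers were not read directly.
- **Gauge:** I lifted it from its block, but with the gauge held straight the wrist reached its joint limits at the 20° slope. I put it back in its block and regripped it with the tool pitched 0.35 rad, which left the wrist well clear of its limits.
- **Tip position:** By the measured pose, the tip was within 1 mm of the ring's centre and the gauge axis within 0.001 rad of square. Both figures rest on my own camera measurements, which could be about 2 mm off. Late scene views agreed to about 1 mm. In the final picture the top view was blocked by the arm, and the gauge hid most of the ring.
- **Pressing:** The force was 2.4 N above the baseline taken just before contact, which means the plunger was about 5.1 mm in. The position gave 5.0 mm.
- **The rest of the bench:** Nothing else looked moved in the last overview picture.

No check failed, apart from the first straight grip running into the joint limits.

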